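# Set the bone sample cell in the light gauge

## Task

Pick up the brass sample cell by its head and set it upright in the well of the bench light gauge with its two clear glass faces across the light path, one towards the lamp and one towards the meter. Press it gently down past the side spring until you feel it sit fully home on the seat, whose height is set by hand and differs each time, so go by feel and do not force it. Only then let go and draw the lamp's shutter knob all the way open, leaving the cup, checker, die and drill bit where they are.

Things in the scene. Friction and masses are not known exactly. Their poses are not given: they have to be found in the camera images.
- cell_center (a point): Centre of the sample cell, 44 mm above its foot: upright brass block 26 x 26 mm, 88 tall, about 180 g, loose on the bench. z up. Clear faces: those along its own +y and -y, each with a glass window (16 mm wide, 8 to 50 mm above the foot). Faces along +x and -x are blind brass, grooved at the head. A dark sight line on top runs along y. Either clear face may face the lamp.
- cell_foot (a point): Centre of the cell's underside, same axes as cell_center; bottom edges bevelled 2 mm. Hold the cell by its solid head, 50 to 88 mm above the foot, fingers on the blind sides and as high as they grip well: fingertips lower than 51 mm above the foot would meet the well's top before the cell is home.
- cell: The sample cell as a whole; its origin is the centre of its underside (same point as cell_foot).
- gauge: Bench light gauge, screwed down: iron base 84 x 250 x 10 mm, open-topped square well in the middle, finned brass lamp (58 mm across, top 75 mm high) at the +y end, meter box with a dial (top 77 mm high) at the -y end. Origin: on the well's vertical axis at bench level, z up. The light path runs along its y axis, 46 mm above the bench.
- well_mouth (a point): On the well's axis level with its wall tops, 54 mm above the bench (bevels flare out to 59 mm); gauge axes. Fixed datum wall at +x, face 13 mm from the axis. Walls at +y and -y, faces 14.5 mm from the axis: 1.5 mm to spare each side of the cell.
- spring_plate (a point): Lip of the sprung steel leaf on the well's -x side, 60 mm above the bench, moving with the leaf; gauge axes. Empty, its lip is 16 mm and its crest (45 mm above the bench) 10 mm from the well's axis; the cell wedges it back 3 mm against about 6 N and is then held against the datum wall. It grips the cell so that it will not drop: pushing the cell down takes about 3 to 12 N before the seat is felt.
- seat_axis (a point): On the well's axis at bench level; gauge axes. Above it in the well is the seat, a rigid brass block (22 mm square, 16 tall) the cell must rest on. Its top is set by hand anywhere from 12 to 30 mm above the bench; that height is not measured and must be felt. Over 40 N on the seat would crack the cell. The seated cell's axis is within 2 mm of here.
- shutter_knob (a point): Middle of the shutter knob: upright brass pin 12 mm across, 66 to 90 mm above the bench, on the slotted iron block (top 64 mm high) between lamp and well, 44 mm from the well's axis. It moves with the shutter; gauge axes.
- shutter (a joint): Shutter slide in m: 0 shut (start; knob at the +x end of its slot, gauge axes), 0.022 fully open (knob moved 22 mm along the gauge's -x, to a firm stop). It slides against about 2.5 N and stays where it is left.
- cup: Tin measuring cup, 68 mm across, 66 mm tall, with a handle at +y; origin at the centre of its underside. Bystander.
- checker: Round rosewood checker lying flat, 34 mm across, 9 mm thick; origin at the centre of its underside. Bystander.
- die: Bone die, 16 mm cube; origin at the centre of its underside. Bystander.
- drill_bit: Brass pip drill bit with a square shank, 73 mm long, 8 mm thick, lying along its x; origin near mid-length on its underside. Bystander.
Mind the look-alikes: they are no part of the job. Of the things that look like the cell, the middle-sized one is meant.

How it is judged:
By the outcome, as a careful person would: the job done as asked, in the order asked, and still so for the second after the job is handed in, with the robot touching nothing.
It also fails if it takes over 54 s, if anything falls off the work surface, if the arm or the gripper's body presses on something with over 40 N, if the wrist force passes 120 N, or if a joint passes its speed limit or range.

## Robot

A 6-joint arm with a two-finger parallel gripper is mounted at the origin on the work surface. World frame = base frame: x ahead of the robot, y to its left, z up, the work surface at z = 0. Lengths are in m, angles in rad, forces in N, time in s.
With the tool pointing down it reaches from about 0.325 to 0.775 m from the base axis. Payload 5.5 kg.
Tool frame: the origin (TCP) lies on the centre line of the jaws, within the pads' length; the fingertips stand 25 mm ahead of it and the grasp point (between the pads) lies 6 mm ahead of it; x points along the fingers, z is the direction in which the jaws open and shut, and the axes are right-handed (so a half turn about x gives the same grasp; the last joint's range is limited). The gripper opens to 85 mm and grips with 20 to 120 N. Pads are 22 mm wide; open, the fingers measure 114 mm over their backs; the gripper's body (76 mm by 85 mm) begins 54 mm behind the grasp point. The pads swing forward as they close: fully open they stand 13 mm farther back than shut.
Start: joints at [-1.17, 0.091, 1.231, -0, 1.82, -0.057], TCP at [0.265, -0.538, 0.256] pointing down, gripper open.
Joint ranges: [-2.87, 2.87], [-0.86, 2.18], [0.17, 2.46], [-1.51, 4.65], [0.06, 2.69], [-2.65, 2.65]. Speed limits (rad/s): [2.57, 2.57, 3.01, 3.14, 3.14, 3.14].

## Interface

Orientations are given as a unit quaternion [x, y, z, w].
In Python, from workcell import * gives the robot as it stands.
- The arm moves only by the shell command python3 -m creep 'ROWS' [OPENING]. ROWS is JSON, a list of rows, each an object with "delta_pos": the shift along the tool's x, y, z in mm, a list of three; "delta_rot": the turn, a rotation vector about the tool's x, y, z in degrees, a list of three. A call has 1 to 20 rows; each row shifts and turns the commanded pose from where the row before left it, along the tool's axes as they then stand; what a row does not reach is not made up. A row lasts 1/12 s, in which the tool goes at most 41.7 mm and 7.16 degrees, less where a joint would pass 70% of its speed; a pose out of reach is approached as far as the arm can. A call is refused whole if a number of a shift passes 41.7 or a number of a turn 7.16, either way. A call with a gripper value outside its range is refused whole. OPENING is the finger opening in mm, from 0 to 85.4, set as the call begins (- or left out, the last holds). The fingers move at their own pace and stop on an object; the grip force is fixed at half the most. Time passes only in rows, so rows that do not move let the fingers close. It gives the time, the measured TCP pose, the force and the opening at its end, in the units of the state.
- sense(): the state, without advancing time (a new reading comes with each control period).
- read_camera(name): name is "side" or "top" or "wrist"; returns (picture, depth): 384x512x3 uint8, blue, green, red; 384x512 float32, m along the optical axis (not along the pixel's ray), 0 where there is no reading.
- camera_model(name): a dict with "fx", "fy", "cx", "cy" (pixels), "dist_coeffs" ([k1, k2, p1, p2, k3] as OpenCV has them; the pictures are not rectified), "rvec" (rotation vector, rad) and "tvec" (3), from world to camera coordinates, as OpenCV has them; the wrist camera has in their place "T_tool_cam" (4x4, takes a point from camera to tool coordinates, whose origin is the TCP and whose axes are the tool frame's). Camera axes: x right, y down, z forward; pixel columns grow to the right and rows downward; lengths in m; the calibration is good to about 2 mm. A picture is of the moment at which its call begins: read the wrist's pose just before it. camera_model takes no time and is no camera call.
- job_done(): hands the job in, once; it reports no verdict.
Trained networks look in the newest picture that a camera, given by its name, has taken for a name from the list of things; names that differ only in an ending like _2 or _b are one class to them, and where a whole thing is asked for, a point or a joint stands for the part that bears it (a point fixed in the world has none). Each returns a list of dicts, best first, with "confidence" (0 to 1); they miss things now and then, are a little off and sometimes report something else, mostly with a low value. They report only what shows in the picture. A call takes as long as a camera call. They do not tell look-alikes from the thing itself.
- search_frame(name, camera): "rect" ([left, top, right, bottom] in pixels, round what is visible of it).
- trace(name, camera): "region" (384x512 bool, what is visible of it) and "rect" ([left, top, right, bottom] in pixels, round what is visible of it).
- pinpoint(name, camera): "position" ([column, row] in pixels: a listed point, or the origin of a listed thing).
The state is a dict: "time": time; "joint_pos": joint angles; "joint_velocities": joint speeds; "joint_efforts": joint torques, N m; "tool_pos": TCP position; "tcp_rot": TCP orientation; "force": force on the tool from outside, world axes, zero at the start; "wrist_torque": the same for the moment, N m; "opening": finger opening in m.
Only numpy, scipy, OpenCV 4.12 (cv2) and the standard library are available. Lean on these libraries where they do the work, as an engineer would, in place of code of your own. Each camera call takes 0.05 s, during which the arm holds its last target.

## Working session

There is one attempt and no reset: what is moved stays moved. The work goes in short steps, Python scripts to look and compute and a shell command to move; the robot and the scene stay as the last step left them, time stands still between calls to the robot, and variables do not carry over. Pictures are saved under pics/ and viewed, and the job is handed in when it is done.

```bash
ls; mkdir -p pics
python3 - <<'E'
from workcell import *
import cv2
s=sense();print(s)
for c in("top","side","wrist"):
    p,d=read_camera(c);cv2.imwrite(f"pics/{c}0.png",p)
    import numpy as np;np.save(f"pics/{c}0.npy",d)
    m=camera_model(c);print(c,m)
E
```

```text
pics
{'time': 0.0, 'joint_pos': array([-1.16972144e+00,  9.18475177e-02,  1.23191237e+00, -4.18221724e-06,
        1.81982766e+00, -5.66914622e-02]), 'joint_velocities': array([ 0.00148802,  0.0006246 , -0.00078779,  0.00053073, -0.00010996,
       -0.00035103]), 'joint_efforts': array([-3.42003848e-03, -4.58731985e+01, -4.18033576e+01, -3.48086687e-04,
        1.14173832e-02,  4.41466000e-05]), 'tool_pos': array([ 0.26507092, -0.53799253,  0.25514268]), 'tcp_rot': array([ 0.37392006,  0.60098232, -0.37311062,  0.59982707]), 'force': array([ 0.30665382, -1.20770758, -0.70215186]), 'wrist_torque': array([-0.00552949, -0.01635523,  0.01678921]), 'opening': 0.08520359343844133}
top {'fx': 354.1956372292545, 'fy': 354.1956372292545, 'cx': 256.80299872898746, 'cy': 192.96184919793282, 'dist_coeffs': array([0.01863044, 0.        , 0.        , 0.        , 0.        ]), 'rvec': array([ 2.15797509, -2.10788159,  0.21991716]), 'tvec': array([-0.0254287 ,  0.51844521,  0.7945758 ])}
side {'fx': 425.22995567127765, 'fy': 425.22995567127765, 'cx': 257.6632148529395, 'cy': 195.53868261864073, 'dist_coeffs': array([0.02121545, 0.        , 0.        , 0.        , 0.        ]), 'rvec': array([ 2.09921292, -0.24238305,  0.14832619]), 'tvec': array([-0.5255378 ,  0.13246771,  0.94802593])}
wrist {'fx': 315.3286122703732, 'fy': 315.3286122703732, 'cx': 257.8063123256924, 'cy': 196.05504618866834, 'dist_coeffs': array([-0.08102523,  0.        ,  0.        ,  0.        ,  0.        ]), 'T_tool_cam': array([[ 9.69187395e-04, -2.63733349e-01,  9.64595139e-01,
        -1.17998948e-01],
       [ 6.94981283e-04, -9.64595181e-01, -2.63734059e-01,
         6.66740588e-02],
       [ 9.99999289e-01,  9.25983293e-04, -7.51583750e-04,
        -9.74510522e-04],
       [ 0.00000000e+00,  0.00000000e+00,  0.00000000e+00,
         1.00000000e+00]])}
```

View pics/top0.png

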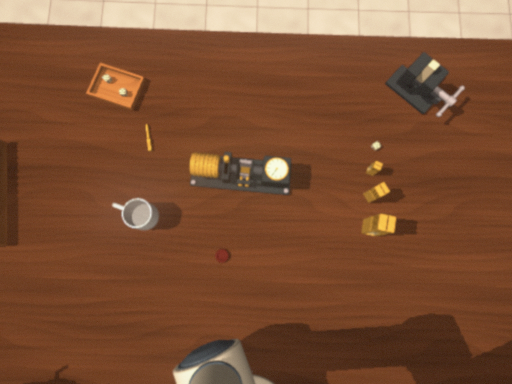

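View pics/side0.png

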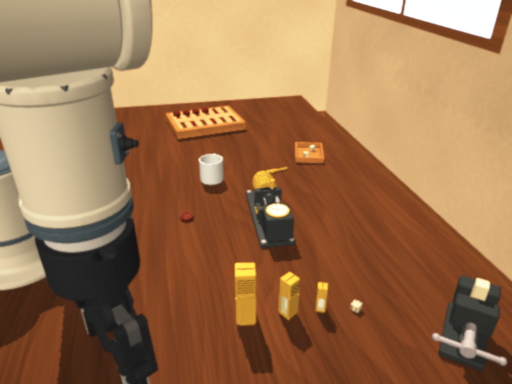

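View pics/wrist0.png

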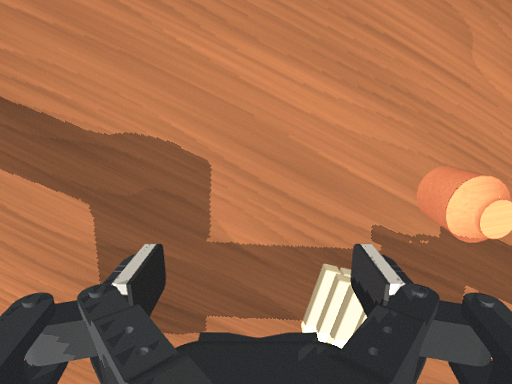

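Top view: three brass look-alikes at the right, at (375,168) small, (377,191) middle and (379,225) large. The gauge is at about (240,175), with the lamp to the left and the dial to the right. The middle one is my cell.

```bash
cat > h.py <<'E'
import numpy as np,cv2
from scipy.spatial.transform import Rotation as R
from workcell import *
def K(m):return np.array([[m["fx"],0,m["cx"]],[0,m["fy"],m["cy"]],[0,0,1]])
def Twc(c,s=None):
    m=camera_model(c);T=np.eye(4)
    if c=="wrist":
        s=s or sense();T[:3,:3]=R.from_quat(s["tcp_rot"]).as_matrix();T[:3,3]=s["tool_pos"];return T@m["T_tool_cam"]
    Rm=cv2.Rodrigues(m["rvec"])[0];T[:3,:3]=Rm.T;T[:3,3]=-Rm.T@m["tvec"];return T
def rays(c,pts):
    m=camera_model(c);n=cv2.undistortPoints(np.array(pts,float).reshape(-1,1,2),K(m),m["dist_coeffs"]).reshape(-1,2)
    return np.c_[n,np.ones(len(n))]
def at_z(c,pts,z,T=None):
    T=Twc(c) if T is None else T
    r=rays(c,pts)@T[:3,:3].T;o=T[:3,3];return o+r*((z-o[2])/r[:,2])[:,None]
def cloud(c,d,T=None):
    T=Twc(c) if T is None else T
    v,u=np.mgrid[:384,:512];r=rays(c,np.c_[u.ravel(),v.ravel()])
    return ((r*d.ravel()[:,None])@T[:3,:3].T+T[:3,3]).reshape(384,512,3)
E
python3 - <<'E'
from h import *
d=np.load("pics/top0.npy");P=cloud("top",d);p=cv2.imread("pics/top0.png")
np.set_printoptions(precision=4,suppress=True)
def blk(name,u0,u1,v0,v1,z0,z1):
    q=P[v0:v1,u0:u1].reshape(-1,3);q=q[(q[:,2]>z0)&(q[:,2]<z1)]
    if len(q)<4:print(name,len(q));return
    r=cv2.minAreaRect((q[:,:2]*1000).astype(np.float32));print(name,len(q),q.mean(0),r)
blk("mid",355,400,178,207,.08,.096)
blk("big",355,405,208,245,.1,.15)
blk("small",360,390,158,178,.04,.08)
blk("meter",262,295,150,190,.07,.085)
blk("lamp",185,222,145,185,.06,.085)
blk("base",185,300,145,200,.004,.016)
blk("knob",215,260,145,190,.08,.1)
print(P[250:260,222].mean(0),P[300,100])
from workcell import *
read_camera("top")
for n in("well_mouth","shutter_knob","spring_plate","gauge","cell_center","cell"):
    print(n,pinpoint(n,"top"))
g=p[135:205,180:300];cv2.imwrite("pics/g.png",cv2.resize(g,None,fx=6,fy=6,interpolation=cv2.INTER_CUBIC))
g=p[150:250,340:420];cv2.imwrite("pics/c.png",cv2.resize(g,None,fx=6,fy=6,interpolation=cv2.INTER_CUBIC)[:600])
E
```

```text
mid 134 [ 0.5288 -0.298   0.0873] ((529.16748046875, -298.5467834472656), (25.689516067504883, 26.435718536376953), 30.715593338012695)
big 331 [ 0.4459 -0.2908  0.1177] ((446.6162109375, -293.46038818359375), (36.27080535888672, 35.5543212890625), 79.55610656738281)
small 86 [ 0.5917 -0.3002  0.0553] ((593.013671875, -301.89324951171875), (18.45829963684082, 18.419403076171875), 66.15120697021484)
meter 650 [ 0.5732 -0.0566  0.0745] ((573.8409423828125, -56.37013626098633), (65.09730529785156, 62.26387405395508), 85.07089233398438)
lamp 549 [0.5833 0.1122 0.0691] ((581.6574096679688, 108.52734375), (78.09842681884766, 56.27410125732422), 84.95426177978516)
base 1085 [0.5566 0.0352 0.0097] ((583.8285522460938, 31.472023010253906), (256.4443054199219, 113.1931381225586), 87.71044158935547)
knob 24 [0.5928 0.0609 0.0889] ((592.8662109375, 60.95909118652344), (10.790175437927246, 10.346334457397461), 30.128421783447266)
[0.3735 0.0667 0.0081] [ 0.2626  0.3492 -0.0007]
well_mouth [{'position': [244.2, 166.9], 'confidence': 0.95}, {'position': [244.0, 176.5], 'confidence': 0.52}, {'position': [221.6, 259.0], 'confidence': 0.49}]
shutter_knob [{'position': [245.3, 174.0], 'confidence': 0.71}, {'position': [222.9, 158.3], 'confidence': 0.39}]
spring_plate [{'position': [368.0, 192.4], 'confidence': 0.48}, {'position': [244.6, 174.2], 'confidence': 0.46}]
gauge [{'position': [244.2, 175.9], 'confidence': 0.8}]
cell_center [{'position': [372.8, 223.5], 'confidence': 0.75}, {'position': [377.4, 193.1], 'confidence': 0.71}, {'position': [373.7, 166.7], 'confidence': 0.7}]
cell [{'position': [370.8, 227.6], 'confidence': 0.67}, {'position': [369.4, 193.6], 'confidence': 0.5}, {'position': [377.0, 144.4], 'confidence': 0.48}, {'position': [368.2, 173.0], 'confidence': 0.44}]
```

View pics/g.png

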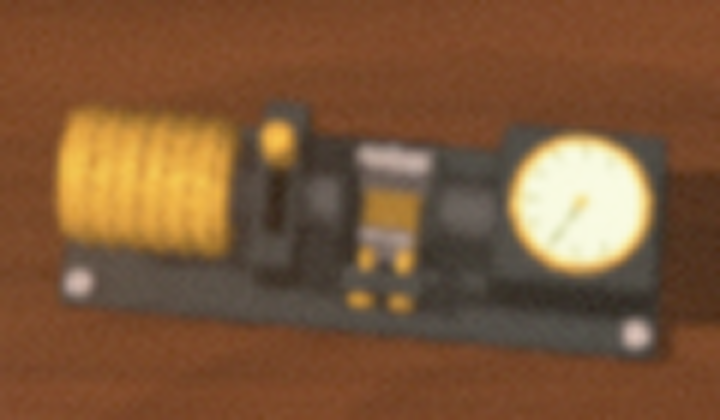

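View pics/c.png

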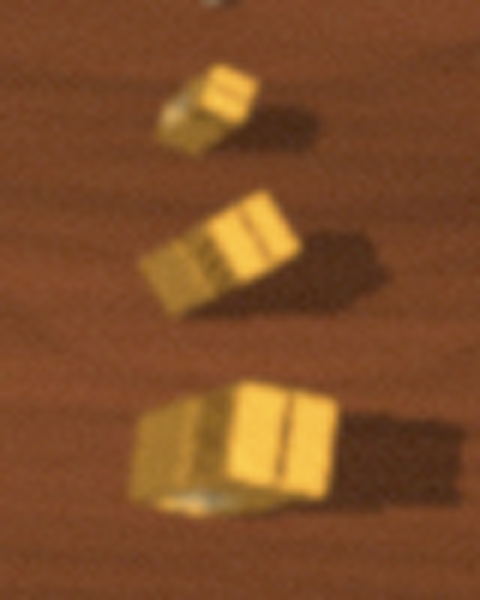

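```bash
cat >> h.py <<'E'
def plan(pos,zyaw,s=None):
    """shift in tool axes (mm) and turn about tool x (deg) for tool pointing straight down with tool z at yaw zyaw(deg)"""
    s=s or sense();A=R.from_quat(s["tcp_rot"]);M=A.as_matrix()
    z=np.array([np.cos(np.radians(zyaw)),np.sin(np.radians(zyaw)),0]);x=np.array([0,0,-1.]);y=np.cross(z,x)
    B=R.from_matrix(np.c_[x,y,z]);d=(A.inv()*B).as_rotvec(degrees=True)
    dp=(np.array(pos)-s["tool_pos"])*1000
    print("world d",dp.round(1),"tool d (start axes)",(M.T@dp).round(1),"final axes",(B.as_matrix().T@dp).round(1),"rotvec",d.round(2))
E
python3 - <<'E'
from h import *
np.set_printoptions(precision=3,suppress=True)
s=sense();print(R.from_quat(s["tcp_rot"]).as_matrix(),s["time"])
for y in(-59.3,120.7):plan([.529-.0*.5,-.298,.26],y)
E
```

```text
[[-0.     0.897  0.442]
 [ 0.     0.442 -0.897]
 [-1.    -0.    -0.   ]] 0.5
world d [263.8 240.2   3.8] tool d (start axes) [ -3.8 342.8 -98.9] final axes [ -3.8 349.5 -71.9] rotvec [-4.47 -0.    0.  ]
world d [263.8 240.2   3.8] tool d (start axes) [ -3.8 342.8 -98.9] final axes [  -3.8 -349.5   71.9] rotvec [175.53   0.     0.  ]
```

```bash
python3 -m creep '[{"delta_pos":[3,0,0],"delta_rot":[-4.5,0,0]},{"delta_pos":[3,29,-6],"delta_rot":[0,0,0]},{"delta_pos":[3,29,-6],"delta_rot":[0,0,0]},{"delta_pos":[3,29,-6],"delta_rot":[0,0,0]},{"delta_pos":[3,29,-6],"delta_rot":[0,0,0]},{"delta_pos":[3,29,-6],"delta_rot":[0,0,0]},{"delta_pos":[3,29,-6],"delta_rot":[0,0,0]},{"delta_pos":[3,29,-6],"delta_rot":[0,0,0]},{"delta_pos":[3,29,-6],"delta_rot":[0,0,0]},{"delta_pos":[3,29,-6],"delta_rot":[0,0,0]},{"delta_pos":[3,29,-6],"delta_rot":[0,0,0]},{"delta_pos":[3,29,-6],"delta_rot":[0,0,0]},{"delta_pos":[0,29,-6],"delta_rot":[0,0,0]},{"delta_pos":[0,0,0],"delta_rot":[0,0,0]},{"delta_pos":[0,0,0],"delta_rot":[0,0,0]}]'
python3 - <<'E'
from h import *
s=sense();T=Twc("wrist",s);p,d=read_camera("wrist");np.savez("pics/w1.npz",d=d,T=T);cv2.imwrite("pics/w1.png",p)
print(s["tool_pos"],s["joint_velocities"].max(),s["time"])
E
```

```text
time: 1.75
tool_pos: [0.5283, -0.2974, 0.22]
tcp_rot: [0.349, 0.615, -0.349, 0.615]
force: [-0.5, -0.7, 0.0]
opening: 0.0851
[ 0.52833586 -0.29737125  0.22002997] 0.006864716935499453 1.75
```

View pics/w1.png

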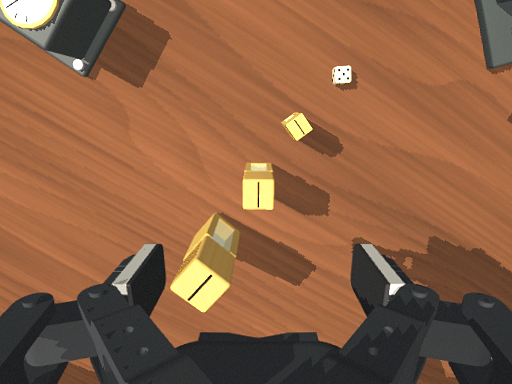

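The wrist view shows the middle cell's top at (258,195). Its sight line is vertical in the image and a glass face shows at (258,168), so the jaws close on the blind sides. I'll measure it.

```bash
cat > m.py <<'E'
from h import *
np.set_printoptions(precision=4,suppress=True)
f=np.load("pics/w1.npz");d,T=f["d"],f["T"];P=cloud("wrist",d,T);p=cv2.imread("pics/w1.png")
q=P[150:225,230:290].reshape(-1,3);q=q[(q[:,2]>.084)&(q[:,2]<.092)]
print(len(q),q[:,2].mean(),cv2.minAreaRect((q[:,:2]*1000).astype(np.float32)))
g=p[150:225,230:290];cv2.imwrite("pics/z.png",cv2.resize(g,None,fx=8,fy=8,interpolation=cv2.INTER_CUBIC))
# line
gr=cv2.cvtColor(p,cv2.COLOR_BGR2GRAY)
m=np.zeros_like(gr);m[180:212,246:270]=gr[180:212,246:270]<100
v,u=np.nonzero(m);print(len(u));L=at_z("wrist",np.c_[u,v],.088,T)[:,:2]
vx=cv2.fitLine((L*1000).astype(np.float32),cv2.DIST_HUBER,0,.01,.01).ravel();print(vx,np.degrees(np.arctan2(vx[1],vx[0])))
E
python3 m.py;python3 -c "
from h import *
plan([.529,-.298,.2],-59.3)"
```

```text
989 0.08838724743143593 ((527.4360961914062, -296.3148193359375), (26.14702033996582, 25.874486923217773), 30.465560913085938)
25
[   0.8577    0.5141  527.2814 -296.7784] 30.939096
world d [  1.4   0.3 -20.2] tool d (start axes) [20.2  1.4  0.4] final axes [20.2  1.4  0.4] rotvec [0.1  0.   0.04]
```

View pics/z.png

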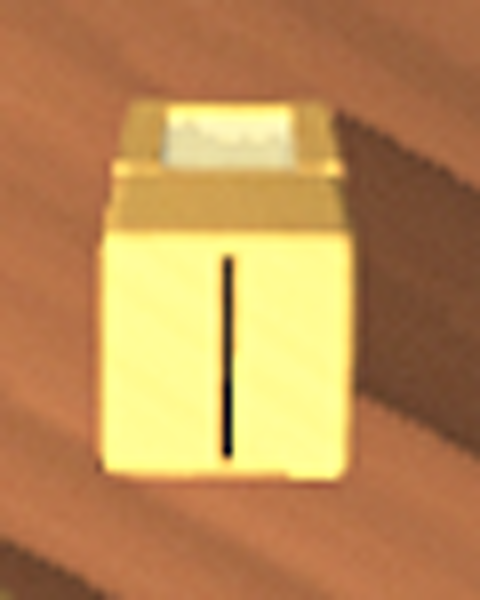

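```bash
python3 -m creep '[{"delta_pos":[13,-0.3,-1.2],"delta_rot":[0,0,0]},{"delta_pos":[15,0,0],"delta_rot":[0,0,0]},{"delta_pos":[15,0,0],"delta_rot":[0,0,0]},{"delta_pos":[15,0,0],"delta_rot":[0,0,0]},{"delta_pos":[15,0,0],"delta_rot":[0,0,0]},{"delta_pos":[15,0,0],"delta_rot":[0,0,0]},{"delta_pos":[15,0,0],"delta_rot":[0,0,0]},{"delta_pos":[12,0,0],"delta_rot":[0,0,0]},{"delta_pos":[10,0,0],"delta_rot":[0,0,0]},{"delta_pos":[8,0,0],"delta_rot":[0,0,0]},{"delta_pos":[4,0,0],"delta_rot":[0,0,0]},{"delta_pos":[0,0,0],"delta_rot":[0,0,0]},{"delta_pos":[0,0,0],"delta_rot":[0,0,0]}]' 55
python3 - <<'E'
from h import *
p,d=read_camera("side");cv2.imwrite("pics/s1.png",cv2.resize(p[150:384,60:400],None,fx=2.3,fy=2.3))
E
```

```text
time: 2.88
tool_pos: [0.5268, -0.2978, 0.0837]
tcp_rot: [0.35, 0.614, -0.35, 0.615]
force: [0.4, 0.4, 1.6]
opening: 0.0551
```

View pics/s1.png

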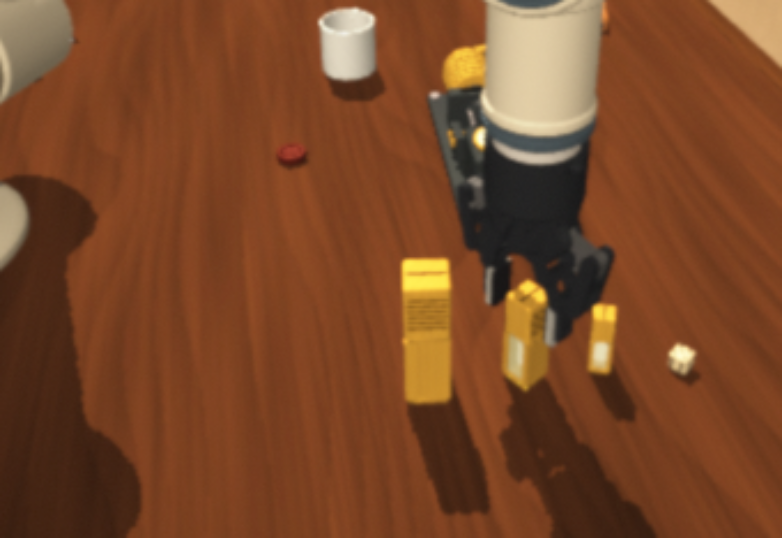

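Fingers straddle the head. Next: fine shift and close.

```bash
python3 -m creep '[{"delta_pos":[0,1.2,-0.8],"delta_rot":[0,0,0]},{"delta_pos":[0,0,0],"delta_rot":[0,0,0]},{"delta_pos":[0,0,0],"delta_rot":[0,0,0]}]' 55
python3 -m creep '[{"delta_pos":[0,0,0],"delta_rot":[0,0,0]},{"delta_pos":[0,0,0],"delta_rot":[0,0,0]},{"delta_pos":[0,0,0],"delta_rot":[0,0,0]},{"delta_pos":[0,0,0],"delta_rot":[0,0,0]},{"delta_pos":[0,0,0],"delta_rot":[0,0,0]},{"delta_pos":[0,0,0],"delta_rot":[0,0,0]}]' 15
```

```text
time: 3.18
tool_pos: [0.5276, -0.2963, 0.0839]
tcp_rot: [0.35, 0.614, -0.35, 0.615]
force: [-0.0, -0.1, 0.8]
opening: 0.0552
time: 3.68
tool_pos: [0.5275, -0.2965, 0.0836]
tcp_rot: [0.35, 0.614, -0.35, 0.615]
force: [0.4, -0.4, 1.0]
opening: 0.0249
```

```bash
python3 -m creep '[{"delta_pos":[-5,0,0],"delta_rot":[0,0,0]},{"delta_pos":[-10,0,0],"delta_rot":[0,0,0]},{"delta_pos":[-15,0,0],"delta_rot":[0,0,0]},{"delta_pos":[-20,0,0],"delta_rot":[0,0,0]},{"delta_pos":[-20,0,0],"delta_rot":[0,0,0]},{"delta_pos":[-20,0,0],"delta_rot":[0,0,0]},{"delta_pos":[-20,0,0],"delta_rot":[0,0,0]},{"delta_pos":[-20,0,0],"delta_rot":[-7,0,0]},{"delta_pos":[-20,0,0],"delta_rot":[-7,0,0]},{"delta_pos":[-16,0,0],"delta_rot":[-7,0,0]},{"delta_pos":[0,0,0],"delta_rot":[-7,0,0]},{"delta_pos":[0,0,0],"delta_rot":[-7,0,0]},{"delta_pos":[0,0,0],"delta_rot":[-7,0,0]},{"delta_pos":[0,0,0],"delta_rot":[-7,0,0]},{"delta_pos":[0,0,0],"delta_rot":[-7,0,0]},{"delta_pos":[0,0,0],"delta_rot":[0,0,0]}]'
python3 -m creep '[{"delta_pos":[0,12,2],"delta_rot":[0,0,0]},{"delta_pos":[0,22,3.6],"delta_rot":[0,0,0]},{"delta_pos":[0,22,3.6],"delta_rot":[0,0,0]},{"delta_pos":[0,22,3.6],"delta_rot":[0,0,0]},{"delta_pos":[0,22,3.6],"delta_rot":[0,0,0]},{"delta_pos":[0,22,3.6],"delta_rot":[0,0,0]},{"delta_pos":[0,22,3.6],"delta_rot":[0,0,0]},{"delta_pos":[0,22,3.6],"delta_rot":[0,0,0]},{"delta_pos":[0,22,3.6],"delta_rot":[0,0,0]},{"delta_pos":[0,20,3.2],"delta_rot":[0,0,0]},{"delta_pos":[0,11,1.8],"delta_rot":[0,0,0]},{"delta_pos":[0,0,0],"delta_rot":[0,0,0]},{"delta_pos":[0,0,0],"delta_rot":[0,0,0]},{"delta_pos":[0,0,0],"delta_rot":[0,0,0]}]'
python3 - <<'E'
from h import *
s=sense();T=Twc("wrist",s);p,d=read_camera("wrist");np.savez("pics/w2.npz",d=d,T=T);cv2.imwrite("pics/w2.png",p)
print(R.from_quat(s["tcp_rot"]).as_matrix().round(4))
for n in("well_mouth","shutter_knob","spring_plate","gauge"):print(n,pinpoint(n,"wrist")[:2])
p,d=read_camera("side");cv2.imwrite("pics/s2.png",p)
E
```

```text
time: 5.02
tool_pos: [0.5271, -0.2962, 0.2498]
tcp_rot: [0.019, 0.707, -0.019, 0.707]
force: [-0.8, -0.4, -1.7]
opening: 0.0253
time: 6.18
tool_pos: [0.5753, -0.0803, 0.2493]
tcp_rot: [0.021, 0.707, -0.021, 0.707]
force: [0.7, 0.1, -1.6]
opening: 0.0252
[[-2.000e-04  5.860e-02  9.983e-01]
 [-5.000e-04  9.983e-01 -5.860e-02]
 [-1.000e+00 -5.000e-04 -1.000e-04]]
well_mouth [{'position': [252.4, 80.2], 'confidence': 0.69}, {'position': [252.8, 79.0], 'confidence': 0.55}]
shutter_knob [{'position': [272.5, 16.8], 'confidence': 0.6}]
spring_plate [{'position': [235.8, 76.4], 'confidence': 0.75}]
gauge [{'position': [253.9, 79.5], 'confidence': 0.7}]
```

View pics/w2.png

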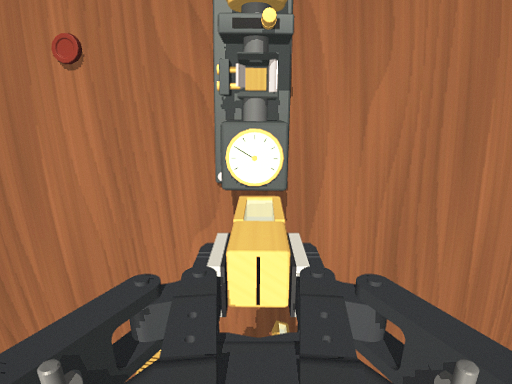

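View pics/s2.png

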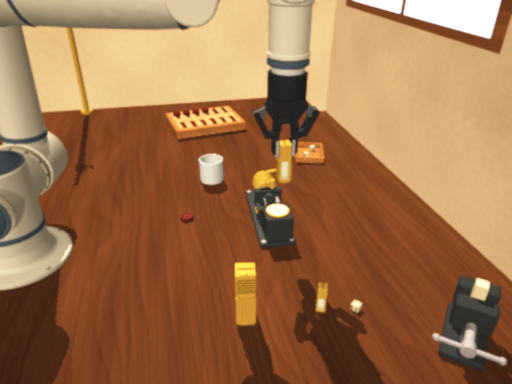

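The wrist view shows the well at (255,78), the knob at (268,17) and the dial at (254,157). The held cell is straight, with its sight line vertical at (259,277). I'll move 45 mm closer and measure.

```bash
python3 -m creep '[{"delta_pos":[0,10,0],"delta_rot":[0,0,0]},{"delta_pos":[0,15,0],"delta_rot":[0,0,0]},{"delta_pos":[0,13,0],"delta_rot":[0,0,0]},{"delta_pos":[0,7,0],"delta_rot":[0,0,0]},{"delta_pos":[0,0,0],"delta_rot":[0,0,0]},{"delta_pos":[0,0,0],"delta_rot":[0,0,0]},{"delta_pos":[0,0,0],"delta_rot":[0,0,0]}]'
python3 - <<'E'
from h import *
s=sense();T=Twc("wrist",s);p,d=read_camera("wrist");np.savez("pics/w3.npz",d=d,T=T,t=s["tool_pos"],q=s["tcp_rot"]);cv2.imwrite("pics/w3.png",p)
for n in("well_mouth","shutter_knob","spring_plate","gauge"):print(n,pinpoint(n,"wrist")[:2])
cv2.imwrite("pics/w3z.png",cv2.resize(p[20:220,200:310],None,fx=3,fy=3,interpolation=cv2.INTER_CUBIC))
E
```

```text
time: 7.07
tool_pos: [0.5781, -0.0349, 0.2493]
tcp_rot: [0.02, 0.707, -0.02, 0.707]
force: [-1.5, 0.5, -2.1]
opening: 0.0252
well_mouth [{'position': [254.6, 121.6], 'confidence': 0.84}, {'position': [267.7, 73.2], 'confidence': 0.74}]
shutter_knob [{'position': [268.5, 74.1], 'confidence': 0.7}]
spring_plate [{'position': [255.5, 124.6], 'confidence': 0.63}, {'position': [237.9, 124.4], 'confidence': 0.57}]
gauge [{'position': [252.4, 118.1], 'confidence': 0.71}]
```

View pics/w3z.png

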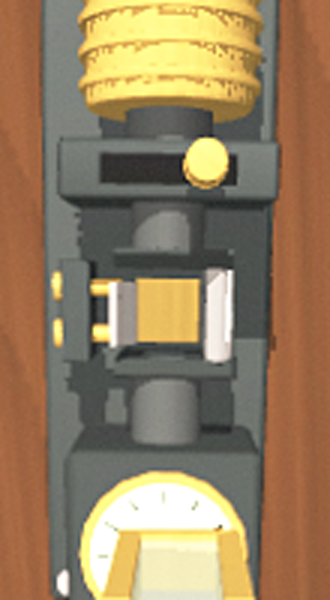

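```bash
cat > o.py <<'E'
from h import *
np.set_printoptions(precision=4,suppress=True)
f=np.load("pics/w3.npz");d,T=f["d"],f["T"];P=cloud("wrist",d,T)
A=P[20:215,200:310].reshape(-1,3)
def rect(n,m):
    q=A[m];print(n,len(q),q.mean(0),cv2.minAreaRect((q[:,:2]*1000).astype(np.float32)))
x,y,z=A.T
kn=(z>.086)&(z<.094)&(y>.03)&(y<.09);rect("knob",kn)
rect("block",(z>.0615)&(z<.0665)&(y>.045)&(y<.09))
rect("meterbox",(z>.073)&(z<.081)&(y<-.01))
near=(abs(x-.577)<.035)&(y>-.01)&(y<.04)
h,e=np.histogram(z[near],bins=np.arange(0,.075,.001));print([(round(b*1000),n) for n,b in zip(h,e) if n>5])
rect("58-61",near&(z>.0575)&(z<.0615)); rect("53-55",near&(z>.0525)&(z<.0555))
E
python3 o.py
python3 - <<'E'
import numpy as np,cv2
from h import *
f=np.load("pics/w3.npz");d,T=f["d"],f["T"];P=cloud("wrist",d,T)
for r in (104,108,112,116,120,124,128,132,136,140):
    print(r,[(c,*(P[r,c]*1000).round(0).astype(int)) for c in range(222,284,2)] if r in(120,) else "")
print([(r,*(P[r,256]*1000).round(1)) for r in range(85,150,1)])
E
```

```text
knob 172 [0.5919 0.0627 0.0901] ((591.9813232421875, 62.674034118652344), (11.366582870483398, 10.912672996520996), 86.88848876953125)
block 1451 [0.5802 0.0652 0.0644] ((581.9473876953125, 72.74461364746094), (36.9946403503418, 67.85794830322266), 85.8094482421875)
meterbox 1073 [ 0.5698 -0.0408  0.0763] ((572.4671020507812, -43.93470001220703), (58.34952163696289, 40.39990997314453), 0.015406880527734756)
[(8, np.int64(27)), (9, np.int64(240)), (10, np.int64(451)), (11, np.int64(209)), (12, np.int64(25)), (17, np.int64(8)), (19, np.int64(9)), (21, np.int64(30)), (22, np.int64(145)), (23, np.int64(209)), (24, np.int64(73)), (25, np.int64(9)), (30, np.int64(8)), (31, np.int64(19)), (32, np.int64(31)), (33, np.int64(30)), (34, np.int64(15)), (35, np.int64(9)), (36, np.int64(7)), (37, np.int64(9)), (39, np.int64(8)), (40, np.int64(16)), (41, np.int64(104)), (42, np.int64(145)), (43, np.int64(64)), (44, np.int64(9)), (47, np.int64(11)), (48, np.int64(23)), (49, np.int64(16)), (50, np.int64(26)), (51, np.int64(17)), (52, np.int64(18)), (53, np.int64(39)), (54, np.int64(96)), (55, np.int6
[... 5314 characters left out ...]
(4.8), np.float64(35.4)), (139, np.float64(577.8), np.float64(4.3), np.float64(40.8)), (140, np.float64(577.9), np.float64(4.5), np.float64(54.7)), (141, np.float64(577.9), np.float64(3.6), np.float64(55.6)), (142, np.float64(577.8), np.float64(2.6), np.float64(55.8)), (143, np.float64(577.8), np.float64(1.8), np.float64(57.4)), (144, np.float64(577.7), np.float64(1.0), np.float64(58.3)), (145, np.float64(577.7), np.float64(0.2), np.float64(60.6)), (146, np.float64(577.7), np.float64(-0.8), np.float64(60.3)), (147, np.float64(577.6), np.float64(-2.0), np.float64(57.6)), (148, np.float64(577.5), np.float64(-2.9), np.float64(58.3)), (149, np.float64(577.5), np.float64(-3.9), np.float64(58.6))]
```

Run:
```python
from h import *
np.set_printoptions(precision=4,suppress=True)
f=np.load("pics/w3.npz");d,T=f["d"],f["T"];M=camera_model("wrist")["T_tool_cam"]
P=cloud("wrist",d,M)*1000;p=cv2.imread("pics/w3.png")
w=P[225:315,220:300].reshape(-1,3);w=w[w[:,0]<20]
h,e=np.histogram(w[:,0],bins=np.arange(-30,20,1));print([(b,n) for n,b in zip(h,e) if n>20])
m=(P[...,0]>-10)&(P[...,0]<0)&(abs(P[...,1])<20)&(abs(P[...,2])<15)
q=P[m];print(len(q),q.mean(0));print(cv2.minAreaRect(q[:,1:].astype(np.float32)))
gr=cv2.cvtColor(p,cv2.COLOR_BGR2GRAY);mm=m&(gr<90);v,u=np.nonzero(mm);print(len(u),u.mean(),v.min(),v.max())
L=P[mm][:,1:];vx=cv2.fitLine(L.astype(np.float32),cv2.DIST_HUBER,0,.01,.01).ravel();print(vx,np.degrees(np.arctan2(vx[1],vx[0])))
cv2.imwrite("pics/cz.png",cv2.resize(p[185:320,200:320],None,fx=4,fy=4))
# well edges in world, walls by image: yaw from lines
F=cloud("wrist",d,T)*1000
# datum wall face: per row find x where z jumps
for r in range(112,136,3):
    z=F[r,:,2];print(r,[(c,F[r,c].round(1).tolist()) for c in range(262,278)if 30<z[c]<62][:4], [(c,F[r,c].round(1).tolist()) for c in range(232,240)if z[c]>55][:1])
```

```text
[(np.int64(-21), np.int64(26)), (np.int64(-17), np.int64(25)), (np.int64(-16), np.int64(28)), (np.int64(-15), np.int64(41)), (np.int64(-14), np.int64(264)), (np.int64(-13), np.int64(245)), (np.int64(-12), np.int64(57)), (np.int64(-11), np.int64(50)), (np.int64(-10), np.int64(34)), (np.int64(-9), np.int64(41)), (np.int64(-8), np.int64(64)), (np.int64(-7), np.int64(104)), (np.int64(-6), np.int64(1282)), (np.int64(-5), np.int64(1873)), (np.int64(-4), np.int64(387)), (np.int64(-3), np.int64(99)), (np.int64(-2), np.int64(85)), (np.int64(-1), np.int64(68)), (np.int64(0), np.int64(84)), (np.int64(1), np.int64(87)), (np.int64(2), np.int64(69)), (np.int64(3), np.int64(78)), (np.int64(4), np.int64(81)), (np.int64(5), np.int64(72)), (np.int64(6), np.int64(82)), (np.int64(7), np.int64(64)), (np.int64(8), np.int64(74)), (np.int64(9), np.int64(66)), (np.int64(10), np.int64(54)), (np.int64(11), np.int64(56)), (np.int64(12), np.int64(65)), (np.int64(13), np.int64(74)), (np.int64(14), np.int64(65)), (np.int64(15), np.int64(53)), (np.int64(16), np.int64(58)), (np.int64(17), np.int64(62)), (np.int64(18
[... 696 characters left out ...]
]), (269, [591.6, 22.1, 54.9]), (270, [592.5, 22.1, 55.6]), (271, [593.4, 22.0, 57.0])] [(236, [560.2, 24.1, 62.5])]
124 [(268, [590.8, 18.8, 44.2]), (269, [591.3, 19.3, 57.0]), (270, [592.3, 19.3, 57.4]), (271, [593.2, 19.3, 58.1])] [(236, [559.8, 21.2, 59.9])]
127 [(268, [590.5, 16.0, 47.0]), (269, [591.3, 16.4, 55.5]), (270, [592.2, 16.4, 57.0]), (271, [593.1, 16.4, 57.4])] [(236, [559.6, 18.4, 60.7])]
130 [(268, [590.3, 13.2, 49.3]), (269, [591.1, 13.5, 55.6]), (270, [592.1, 13.5, 55.7]), (271, [593.0, 13.6, 58.1])] [(236, [559.4, 15.6, 60.4])]
133 [(268, [590.1, 10.3, 50.5]), (269, [591.0, 10.6, 55.4]), (270, [591.9, 10.7, 56.7]), (271, [592.8, 10.7, 58.2])] [(236, [559.3, 12.8, 61.5])]
```

View pics/cz.png

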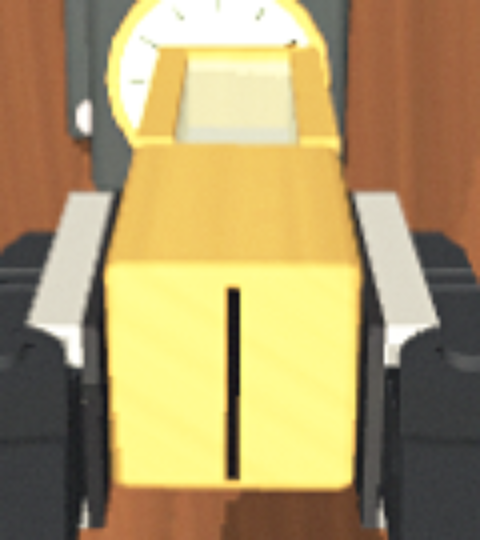

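Run:
```python
from h import *
np.set_printoptions(precision=3,suppress=True)
f=np.load("pics/w3.npz");T=f["T"];M=camera_model("wrist")["T_tool_cam"]
c=[(226.75,250.75),(289.5,250.75),(288.75,307),(229.5,307),(200+232/4,185+288/4),(200+233/4,185+478/4)]
r=rays("wrist",c)@M[:3,:3].T;o=M[:3,3];q=(o+r*((-.0045-o[0])/r[:,0])[:,None])*1000;print(q[:,1:],q[:4].mean(0))
t=at_z("top",[(180+78/6-.5,135+282/6-.5),(180+636/6-.5,135+333/6-.5)],.012);v=t[0]-t[1];print("screws",t,np.degrees(np.arctan2(-v[0],v[1])))
# base edges in gradient, wrist
for n in("w2","w3"):
    p=cv2.imread(f"pics/{n}.png");f=np.load(f"pics/{n}.npz");T=f["T"]
    b=p[:,:,2].astype(float)-p[:,:,0]  # wood reddish, iron grey
    b=cv2.GaussianBlur(b,(1,5),0)
    for side,(a,e) in dict(L=(205,232),R=(280,300)).items():
        pts=[]
        for row in range(5,180):
            g=np.diff(b[row,a:e]);g=-g if side=="L" else g
            k=g.argmax()
            if g[k]<12 or k in(0,len(g)-1):continue
            s=g[k-1:k+2];off=(s[0]-s[2])/(2*(s[0]-2*s[1]+s[2])+1e-9)*1
            pts.append((a+k+.5+off,row))
        W=at_z("wrist",pts,.010,T)[:,:2]*1000
        l=cv2.fitLine(W.astype(np.float32),cv2.DIST_HUBER,0,.01,.01).ravel();l=l if l[1]>0 else -l*np.array([1,1,-1,-1])
        yaw=np.degrees(np.arctan2(-l[0],l[1])); print(n,side,len(W),"yaw",yaw,"x at y=19.5",l[2]+(19.5-l[3])*l[0]/l[1])
```

```text
[[ 14.278 -12.645]
 [ 14.305  12.008]
 [-11.445  12.498]
 [-11.471 -12.247]
 [ 11.611  -0.364]
 [-10.2    -0.241]] [-4.5    1.417 -0.096]
screws [[ 0.551  0.147  0.012]
 [ 0.535 -0.085  0.012]] -3.8415798297963937
w2 L 171 yaw -3.9708374 x at y=19.5 532.16626
w2 R 175 yaw -4.0426226 x at y=19.5 615.7691
w3 L 175 yaw -4.0356145 x at y=19.5 532.2228
w3 R 175 yaw -4.00912 x at y=19.5 615.83307
```

```bash
python3 -c "
from h import *
plan([.5777,.0198,.152],-4.0)"
```

```text
world d [ -0.4  55.1 -97.3] tool d (start axes) [97.3 55.  -3.6] final axes [97.3 54.9 -4.2] rotvec [0.69 0.   0.01]
```

```bash
python3 -m creep '[{"delta_pos":[0,10,-0.8],"delta_rot":[0.69,0,0]},{"delta_pos":[0,15,-1.2],"delta_rot":[0,0,0]},{"delta_pos":[0,15,-1.2],"delta_rot":[0,0,0]},{"delta_pos":[0,10,-0.7],"delta_rot":[0,0,0]},{"delta_pos":[6,5,-0.3],"delta_rot":[0,0,0]},{"delta_pos":[12,0,0],"delta_rot":[0,0,0]},{"delta_pos":[15,0,0],"delta_rot":[0,0,0]},{"delta_pos":[15,0,0],"delta_rot":[0,0,0]},{"delta_pos":[15,0,0],"delta_rot":[0,0,0]},{"delta_pos":[12,0,0],"delta_rot":[0,0,0]},{"delta_pos":[10,0,0],"delta_rot":[0,0,0]},{"delta_pos":[8,0,0],"delta_rot":[0,0,0]},{"delta_pos":[4,0,0],"delta_rot":[0,0,0]},{"delta_pos":[0,0,0],"delta_rot":[0,0,0]},{"delta_pos":[0,0,0],"delta_rot":[0,0,0]},{"delta_pos":[0,0,0],"delta_rot":[0,0,0]},{"delta_pos":[0,0,0],"delta_rot":[0,0,0]}]'
python3 - <<'E'
from h import *
plan([.5777,.0198,.152],-4.0)
s=sense();T=Twc("wrist",s);p,d=read_camera("wrist");np.savez("pics/w4.npz",d=d,T=T);cv2.imwrite("pics/w4.png",p)
cv2.imwrite("pics/w4z.png",cv2.resize(p[100:300,180:340],None,fx=3,fy=3,interpolation=cv2.INTER_CUBIC))
p,d=read_camera("side");np.save("pics/s4.npy",d);cv2.imwrite("pics/s4.png",p);cv2.imwrite("pics/s4z.png",cv2.resize(p[110:260,210:330],None,fx=4,fy=4,interpolation=cv2.INTER_CUBIC))
E
```

```text
time: 8.73
tool_pos: [0.578, 0.0204, 0.1534]
tcp_rot: [0.024, 0.706, -0.024, 0.707]
force: [0.2, -0.2, -2.1]
opening: 0.0249
world d [-0.3 -0.6 -1.4] tool d (start axes) [ 1.4 -0.6 -0.3] final axes [ 1.4 -0.6 -0.3] rotvec [ 0.04  0.1  -0.  ]
```

View pics/w4z.png

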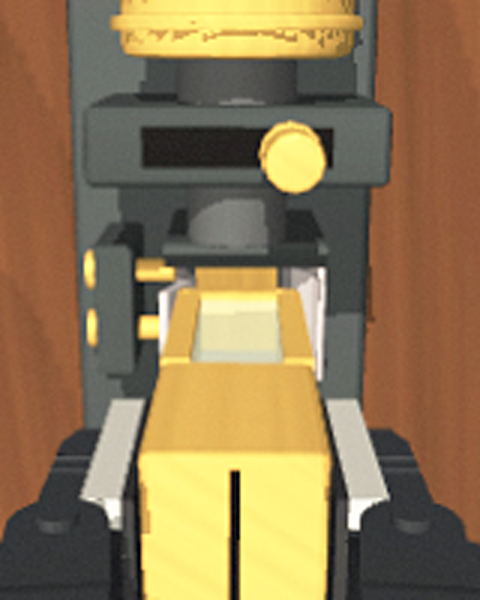

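View pics/s4z.png

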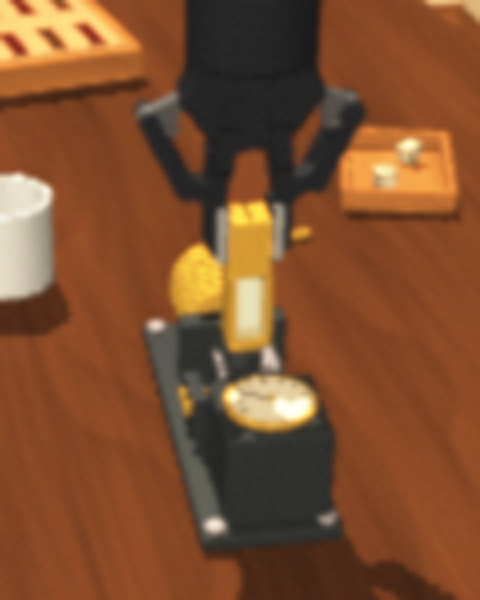

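Run:
```python
from h import *
np.set_printoptions(precision=1,suppress=True,linewidth=150)
f=np.load("pics/w4.npz");d,T=f["d"],f["T"]
p=cv2.imread("pics/w4.png")
cv2.imwrite("pics/w4y.png",cv2.resize(p[165:225,220:300],None,fx=9,fy=9,interpolation=cv2.INTER_CUBIC))
P=cloud("wrist",d,T)*1000
for r in range(172,206):print(r,P[r,255],P[r,262])
```

```text
172 [577.6  47.1  58.6] [582.4  46.7  58.3]
173 [577.5  46.3  58.2] [582.3  45.7  56.7]
174 [577.5  45.7  58.8] [582.3  45.4  58.8]
175 [577.4  44.8  57.4] [582.2  44.4  57.2]
176 [577.4  44.3  58.5] [582.2  43.8  57.7]
177 [577.3  43.6  58.8] [582.1  42.9  57. ]
178 [577.2  42.5  56.7] [582.1  42.6  58.6]
179 [577.2  42.2  58.7] [582.   41.6  57.2]
180 [577.2  41.4  58.2] [582.   41.4  59.6]
181 [577.1  40.8  58.7] [582.   40.4  58.2]
182 [577.1  40.   58.3] [581.9  39.8  58.7]
183 [577.   39.6  59.4] [581.9  39.1  58.9]
184 [577.   38.8  59.3] [581.8  38.4  58.8]
185 [576.9  38.1  59.1] [581.8  37.7  59.1]
186 [576.9  37.1  57.9] [581.7  36.8  58.2]
187 [576.8  36.2  57.3] [581.7  36.1  58.3]
188 [576.7  35.3  56.5] [581.6  34.8  55.8]
189 [576.6  34.2  55. ] [581.6  33.8  54.7]
190 [575.8  25.5  23.1] [581.4  25.1  23.1]
191 [575.7  24.6  22.7] [581.4  24.   22. ]
192 [575.6  23.7  22.5] [581.3  23.7  24. ]
193 [575.6  23.   23.3] [581.3  22.5  22.7]
194 [575.6  22.6  25. ] [581.2  21.8  23.4]
195 [575.5  21.1  22.3] [581.2  21.   23.2]
196 [576.8  34.4  74.4] [581.1  20.1  23.1]
197 [576.8  34.5  77.5] [581.3  34.3  77.7]
198 [576.8  34.4  79.5] [581.2  33.8  78.3]
199 [576.8  33.7  79.2] [581.2  33.3  78.7]
200 [576.7  32.9  78.6] [581.2  32.7  79.1]
201 [576.8  33.4  82.6] [581.1  32.7  81.5]
202 [576.8  33.1  83.9] [581.1  32.4  82.6]
203 [576.8  33.   85.7] [581.1  33.   86.6]
204 [576.8  33.   88. ] [581.   32.4  87.1]
205 [576.8  33.2  90.7] [581.   32.9  90.6]
```

View pics/w4y.png

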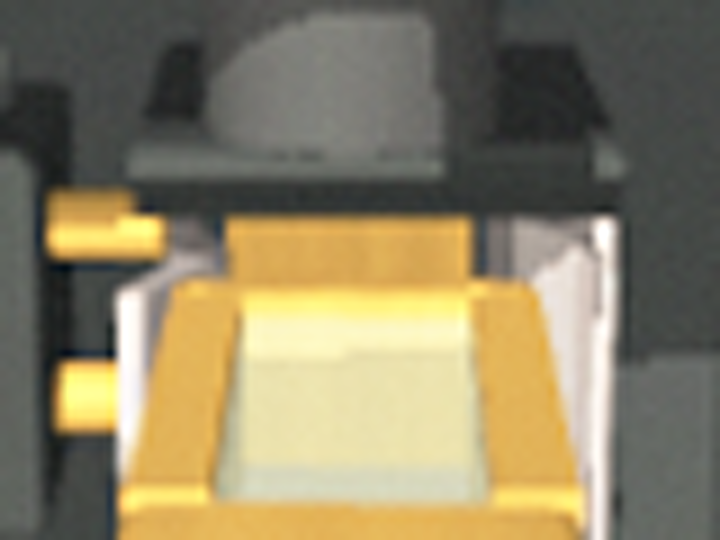

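Run:
```python
from h import *
np.set_printoptions(precision=1,suppress=True,linewidth=150)
f=np.load("pics/w4.npz");d,T=f["d"],f["T"]
uv=lambda a:[(220+x/9-.5+.06,165+y/9-.5) for x,y in a]
print("foot L/R bottom edge",at_z("wrist",uv([(178,284),(535,284)]),.0698,T)*1000)
print("face at step L/R",at_z("wrist",uv([(122,488),(585,488)]),.0698+.052,T)*1000)
print("datum top stripe edges z59",at_z("wrist",uv([(597,230),(618,230),(597,400),(612,400)]),.059,T)*1000)
P=cloud("wrist",d,T)*1000
for r in (192,198,204,210):print(r,[(c,P[r,c].round(0).astype(int).tolist()) for c in range(276,292)])
for r in (198,204):print(r,[(c,P[r,c].round(0).astype(int).tolist()) for c in range(230,244)])
```

```text
foot L/R bottom edge [[566.3  33.8  69.8]
 [592.5  32.   69.8]]
face at step L/R [[566.3  36.2 121.8]
 [592.   34.4 121.8]]
datum top stripe edges z59 [[598.1  33.   59. ]
 [599.7  32.9  59. ]
 [597.5  19.2  59. ]
 [598.7  19.2  59. ]]
192 [(276, [592, 29, 49]), (277, [592, 31, 55]), (278, [593, 31, 56]), (279, [593, 31, 57]), (280, [594, 31, 56]), (281, [595, 31, 58]), (282, [595, 32, 60]), (283, [596, 32, 59]), (284, [597, 32, 59]), (285, [597, 32, 59]), (286, [598, 31, 55]), (287, [599, 30, 54]), (288, [604, 19, 10]), (289, [604, 18, 9]), (290, [605, 19, 11]), (291, [606, 18, 10])]
198 [(276, [590, 34, 80]), (277, [591, 33, 79]), (278, [591, 33, 79]), (279, [592, 33, 79]), (280, [594, 27, 58]), (281, [594, 27, 59]), (282, [595, 27, 58]), (283, [596, 27, 59]), (284, [596, 28, 60]), (285, [597, 27, 59]), (286, [598, 26, 55]), (287, [599, 26, 55]), (288, [603, 14, 11]), (289, [604, 13, 11]), (290, [605, 13, 10]), (291, [606, 14, 12])]
204 [(276, [589, 33, 92]), (277, [590, 34, 94]), (278, [591, 33, 92]), (279, [591, 33, 93]), (280, [592, 33, 93]), (281, [594, 23, 58]), (282, [595, 23
[... 484 characters left out ...]
603, 3, 11]), (289, [604, 3, 12]), (290, [605, 2, 9]), (291, [605, 3, 12])]
198 [(230, [554, 17, 11]), (231, [554, 16, 9]), (232, [555, 16, 10]), (233, [561, 30, 61]), (234, [562, 30, 60]), (235, [563, 30, 62]), (236, [563, 30, 59]), (237, [564, 29, 58]), (238, [564, 29, 57]), (239, [567, 35, 79]), (240, [567, 35, 80]), (241, [568, 35, 79]), (242, [569, 35, 78]), (243, [569, 35, 79])]
204 [(230, [553, 12, 11]), (231, [554, 12, 11]), (232, [555, 11, 10]), (233, [561, 26, 61]), (234, [561, 26, 60]), (235, [562, 26, 62]), (236, [563, 26, 61]), (237, [566, 35, 93]), (238, [567, 35, 93]), (239, [567, 35, 92]), (240, [568, 35, 93]), (241, [569, 35, 93]), (242, [569, 35, 93]), (243, [570, 35, 93])]
```

Gaps look right (front face to far wall about 1.3 mm, right face about level with the datum). A small correction, then down by feel.

```bash
python3 -m creep '[{"delta_pos":[3,-0.3,-0.5],"delta_rot":[0,0,0]},{"delta_pos":[3,0,0],"delta_rot":[0,0,0]},{"delta_pos":[2,0,0],"delta_rot":[0,0,0]},{"delta_pos":[1,0,0],"delta_rot":[0,0,0]},{"delta_pos":[1,0,0],"delta_rot":[0,0,0]},{"delta_pos":[0,0,0],"delta_rot":[0,0,0]}]'
python3 -m creep '[{"delta_pos":[1,0,0],"delta_rot":[0,0,0]},{"delta_pos":[1,0,0],"delta_rot":[0,0,0]},{"delta_pos":[1,0,0],"delta_rot":[0,0,0]},{"delta_pos":[1,0,0],"delta_rot":[0,0,0]},{"delta_pos":[0,0,0],"delta_rot":[0,0,0]},{"delta_pos":[0,0,0],"delta_rot":[0,0,0]}]'
```

```text
time: 9.33
tool_pos: [0.5769, 0.0201, 0.1419]
tcp_rot: [0.024, 0.707, -0.024, 0.706]
force: [0.4, -0.2, -2.0]
opening: 0.0252
time: 9.83
tool_pos: [0.577, 0.0201, 0.1382]
tcp_rot: [0.024, 0.707, -0.024, 0.707]
force: [-0.7, 0.6, -1.4]
opening: 0.0252
```

```bash
python3 -m creep '[{"delta_pos":[1,0,0.5],"delta_rot":[0,0,0]},{"delta_pos":[1,0,0],"delta_rot":[0,0,0]},{"delta_pos":[1,0,0],"delta_rot":[0,0,0]},{"delta_pos":[1,0,0],"delta_rot":[0,0,0]},{"delta_pos":[0,0,0],"delta_rot":[0,0,0]}]'
python3 -m creep '[{"delta_pos":[1,0,0],"delta_rot":[0,0,0]},{"delta_pos":[1,0,0],"delta_rot":[0,0,0]},{"delta_pos":[1,0,0],"delta_rot":[0,0,0]},{"delta_pos":[1,0,0],"delta_rot":[0,0,0]},{"delta_pos":[0,0,0],"delta_rot":[0,0,0]}]'
```

```text
time: 10.25
tool_pos: [0.5775, 0.02, 0.134]
tcp_rot: [0.024, 0.707, -0.025, 0.707]
force: [0.0, -0.5, -2.1]
opening: 0.0253
time: 10.67
tool_pos: [0.5778, 0.02, 0.1316]
tcp_rot: [0.024, 0.706, -0.024, 0.707]
force: [-1.8, -0.3, 4.4]
opening: 0.0248
```

```bash
python3 -m creep '[{"delta_pos":[1,0,-0.4],"delta_rot":[0,0,0]},{"delta_pos":[1,0,0],"delta_rot":[0,0,0]},{"delta_pos":[0,0,0],"delta_rot":[0,0,0]}]'
python3 -m creep '[{"delta_pos":[1,0,0],"delta_rot":[0,0,0]},{"delta_pos":[1,0,0],"delta_rot":[0,0,0]},{"delta_pos":[0,0,0],"delta_rot":[0,0,0]}]'
```

```text
time: 10.92
tool_pos: [0.5777, 0.02, 0.13]
tcp_rot: [0.024, 0.706, -0.025, 0.708]
force: [-1.2, -0.3, 4.3]
opening: 0.0249
time: 11.17
tool_pos: [0.5777, 0.02, 0.1283]
tcp_rot: [0.024, 0.706, -0.024, 0.708]
force: [-2.4, -0.8, 6.8]
opening: 0.0248
```

```bash
python3 -m creep '[{"delta_pos":[1,0,0],"delta_rot":[0,0,0]},{"delta_pos":[1,0,0],"delta_rot":[0,0,0]},{"delta_pos":[1,0,0],"delta_rot":[0,0,0]},{"delta_pos":[0,0,0],"delta_rot":[0,0,0]}]'
python3 -m creep '[{"delta_pos":[1,0,0],"delta_rot":[0,0,0]},{"delta_pos":[1,0,0],"delta_rot":[0,0,0]},{"delta_pos":[1,0,0],"delta_rot":[0,0,0]},{"delta_pos":[0,0,0],"delta_rot":[0,0,0]}]'
python3 -m creep '[{"delta_pos":[1,0,0],"delta_rot":[0,0,0]},{"delta_pos":[1,0,0],"delta_rot":[0,0,0]},{"delta_pos":[1,0,0],"delta_rot":[0,0,0]},{"delta_pos":[0,0,0],"delta_rot":[0,0,0]}]'
```

```text
time: 11.5
tool_pos: [0.5777, 0.02, 0.1259]
tcp_rot: [0.024, 0.706, -0.024, 0.708]
force: [-3.4, -0.6, 8.3]
opening: 0.025
time: 11.83
tool_pos: [0.5777, 0.02, 0.122]
tcp_rot: [0.024, 0.706, -0.025, 0.708]
force: [-1.5, -0.5, 4.8]
opening: 0.0252
time: 12.17
tool_pos: [0.5777, 0.0199, 0.1189]
tcp_rot: [0.024, 0.706, -0.025, 0.708]
force: [-1.0, -1.0, 5.9]
opening: 0.0252
```

```bash
python3 -m creep '[{"delta_pos":[1,0,0],"delta_rot":[0,0,0]},{"delta_pos":[1,0,0],"delta_rot":[0,0,0]},{"delta_pos":[1,0,0],"delta_rot":[0,0,0]},{"delta_pos":[0,0,0],"delta_rot":[0,0,0]}]'
python3 -m creep '[{"delta_pos":[1,0,0],"delta_rot":[0,0,0]},{"delta_pos":[1,0,0],"delta_rot":[0,0,0]},{"delta_pos":[0,0,0],"delta_rot":[0,0,0]}]'
python3 -m creep '[{"delta_pos":[1,0,0],"delta_rot":[0,0,0]},{"delta_pos":[1,0,0],"delta_rot":[0,0,0]},{"delta_pos":[0,0,0],"delta_rot":[0,0,0]}]'
```

```text
time: 12.5
tool_pos: [0.5777, 0.02, 0.1159]
tcp_rot: [0.024, 0.706, -0.025, 0.708]
force: [-1.9, -0.6, 4.8]
opening: 0.0251
time: 12.75
tool_pos: [0.5777, 0.02, 0.1139]
tcp_rot: [0.024, 0.706, -0.024, 0.708]
force: [-1.3, -1.0, 6.1]
opening: 0.0254
time: 13.0
tool_pos: [0.5777, 0.0199, 0.1119]
tcp_rot: [0.024, 0.706, -0.024, 0.708]
force: [-0.5, -0.7, 5.2]
opening: 0.0253
```

Steady spring drag of about 7 N (5 above the −2 baseline). Smaller steps from here.

```bash
python3 -m creep '[{"delta_pos":[1,0,0],"delta_rot":[0,0,0]},{"delta_pos":[1,0,0],"delta_rot":[0,0,0]},{"delta_pos":[0,0,0],"delta_rot":[0,0,0]}]'
python3 -m creep '[{"delta_pos":[0.7,0,0],"delta_rot":[0,0,0]},{"delta_pos":[0.3,0,0],"delta_rot":[0,0,0]},{"delta_pos":[0,0,0],"delta_rot":[0,0,0]}]'
python3 -m creep '[{"delta_pos":[0.5,0,0],"delta_rot":[0,0,0]},{"delta_pos":[0,0,0],"delta_rot":[0,0,0]}]'
```

```text
time: 13.25
tool_pos: [0.5777, 0.02, 0.11]
tcp_rot: [0.024, 0.706, -0.025, 0.708]
force: [-1.1, 0.2, 6.5]
opening: 0.0252
time: 13.5
tool_pos: [0.5777, 0.02, 0.1091]
tcp_rot: [0.024, 0.706, -0.024, 0.708]
force: [-1.4, -0.0, 5.8]
opening: 0.0254
time: 13.67
tool_pos: [0.5777, 0.0199, 0.1086]
tcp_rot: [0.024, 0.706, -0.025, 0.708]
force: [-0.9, -0.3, 6.7]
opening: 0.025
```

```bash
python3 -m creep '[{"delta_pos":[0.5,0,0],"delta_rot":[0,0,0]},{"delta_pos":[0,0,0],"delta_rot":[0,0,0]}]'
```

```text
time: 13.83
tool_pos: [0.5777, 0.0199, 0.1081]
tcp_rot: [0.024, 0.706, -0.025, 0.708]
force: [-0.9, -1.4, 6.1]
opening: 0.0251
```

```bash
python3 -m creep '[{"delta_pos":[0.5,0,0],"delta_rot":[0,0,0]},{"delta_pos":[0,0,0],"delta_rot":[0,0,0]}]'
```

```text
time: 14.0
tool_pos: [0.5777, 0.0199, 0.1076]
tcp_rot: [0.024, 0.706, -0.025, 0.708]
force: [-1.5, -0.1, 6.3]
opening: 0.0254
```

```bash
python3 -m creep '[{"delta_pos":[0.5,0,0],"delta_rot":[0,0,0]},{"delta_pos":[0,0,0],"delta_rot":[0,0,0]}]'
```

```text
time: 14.17
tool_pos: [0.5778, 0.0199, 0.1071]
tcp_rot: [0.024, 0.706, -0.025, 0.708]
force: [-2.1, -1.2, 6.0]
opening: 0.0252
```

```bash
python3 -m creep '[{"delta_pos":[0.5,0,0],"delta_rot":[0,0,0]},{"delta_pos":[0,0,0],"delta_rot":[0,0,0]}]'
```

```text
time: 14.33
tool_pos: [0.5777, 0.0199, 0.1066]
tcp_rot: [0.024, 0.706, -0.025, 0.708]
force: [-1.3, -1.1, 5.8]
opening: 0.0249
```

```bash
python3 -m creep '[{"delta_pos":[0.5,0,0],"delta_rot":[0,0,0]},{"delta_pos":[0,0,0],"delta_rot":[0,0,0]}]'
```

```text
time: 14.5
tool_pos: [0.5778, 0.02, 0.1063]
tcp_rot: [0.024, 0.706, -0.024, 0.708]
force: [-2.0, -1.5, 7.3]
opening: 0.025
```

```bash
python3 -m creep '[{"delta_pos":[0.4,0,0],"delta_rot":[0,0,0]},{"delta_pos":[0,0,0],"delta_rot":[0,0,0]}]'
```

```text
time: 14.67
tool_pos: [0.5778, 0.0199, 0.1063]
tcp_rot: [0.024, 0.706, -0.025, 0.708]
force: [-3.2, -1.3, 8.8]
opening: 0.0251
```

```bash
python3 -m creep '[{"delta_pos":[0.4,0,0],"delta_rot":[0,0,0]},{"delta_pos":[0,0,0],"delta_rot":[0,0,0]}]'
```

```text
time: 14.83
tool_pos: [0.5778, 0.02, 0.1063]
tcp_rot: [0.024, 0.706, -0.025, 0.708]
force: [-2.5, -0.7, 10.3]
opening: 0.0248
```

The tool has stopped at z 0.1063 while the force climbs, so that is the seat (depth hinted at 22.8 mm, the foot is at about 22.7). I'll press a little more to confirm.

```bash
python3 -m creep '[{"delta_pos":[0.5,0,0],"delta_rot":[0,0,0]},{"delta_pos":[0.3,0,0],"delta_rot":[0,0,0]},{"delta_pos":[0,0,0],"delta_rot":[0,0,0]}]'
```

```text
time: 15.08
tool_pos: [0.5778, 0.0199, 0.1062]
tcp_rot: [0.024, 0.705, -0.025, 0.708]
force: [-4.5, -1.5, 14.1]
opening: 0.0251
```

```bash
python3 -m creep '[{"delta_pos":[0.5,0,0],"delta_rot":[0,0,0]},{"delta_pos":[0.3,0,0],"delta_rot":[0,0,0]},{"delta_pos":[0,0,0],"delta_rot":[0,0,0]}]'
```

```text
time: 15.33
tool_pos: [0.5778, 0.0199, 0.1062]
tcp_rot: [0.024, 0.705, -0.025, 0.708]
force: [-6.0, -2.0, 17.4]
opening: 0.0254
```

Seat confirmed firm (19 N total, no motion). I'll relax the press partly, then release.

```bash
python3 -m creep '[{"delta_pos":[-1,0,0],"delta_rot":[0,0,0]},{"delta_pos":[-0.6,0,0],"delta_rot":[0,0,0]},{"delta_pos":[0,0,0],"delta_rot":[0,0,0]}]'
python3 -m creep '[{"delta_pos":[0,0,0],"delta_rot":[0,0,0]},{"delta_pos":[0,0,0],"delta_rot":[0,0,0]},{"delta_pos":[0,0,0],"delta_rot":[0,0,0]},{"delta_pos":[0,0,0],"delta_rot":[0,0,0]},{"delta_pos":[0,0,0],"delta_rot":[0,0,0]}]' 48
python3 - <<'E'
from h import *
p,d=read_camera("wrist");cv2.imwrite("pics/w5.png",p)
E
```

```text
time: 15.58
tool_pos: [0.5778, 0.02, 0.1063]
tcp_rot: [0.024, 0.706, -0.025, 0.708]
force: [-3.3, 0.2, 10.6]
opening: 0.0248
time: 16.0
tool_pos: [0.577, 0.0201, 0.103]
tcp_rot: [0.024, 0.707, -0.024, 0.706]
force: [-1.0, 1.1, -0.5]
opening: 0.0482
```

View pics/w5.png

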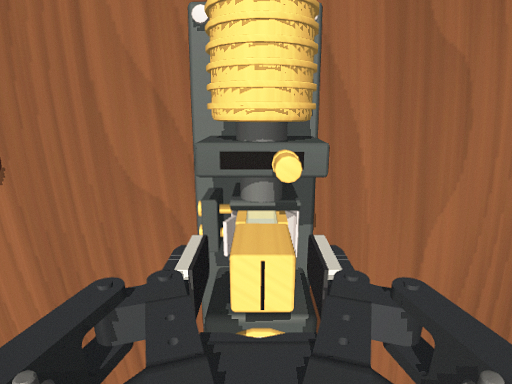

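```bash
python3 -m creep '[{"delta_pos":[-3,0,0],"delta_rot":[0,0,0]},{"delta_pos":[-6,0,0],"delta_rot":[0,0,0]},{"delta_pos":[-12,0,0],"delta_rot":[0,0,0]},{"delta_pos":[-16,0,0],"delta_rot":[0,0,0]},{"delta_pos":[-20,0,0],"delta_rot":[0,0,0]},{"delta_pos":[-20,0,0],"delta_rot":[0,0,0]},{"delta_pos":[-20,0,0],"delta_rot":[0,0,0]},{"delta_pos":[-10,0,0],"delta_rot":[0,0,0]},{"delta_pos":[0,0,0],"delta_rot":[0,0,0]},{"delta_pos":[0,0,0],"delta_rot":[0,0,0]}]' 26
python3 - <<'E'
from h import *
np.set_printoptions(precision=4,suppress=True)
s=sense();T=Twc("wrist",s);p,d=read_camera("wrist");np.savez("pics/w6.npz",d=d,T=T);cv2.imwrite("pics/w6.png",p)
P=cloud("wrist",d,T);x,y,z=P.reshape(-1,3).T
for n,m in dict(knob=(z>.086)&(z<.094)&(y>.05)&(y<.08)&(abs(x-.59)<.02),cell=(z>.105)&(z<.117)&(abs(x-.578)<.03)&(abs(y-.02)<.03)).items():
    q=P.reshape(-1,3)[m];print(n,len(q),q.mean(0),cv2.minAreaRect((q[:,:2]*1000).astype(np.float32)))
q=P.reshape(-1,3)[(z>.105)&(z<.117)&(abs(x-.578)<.011)&(abs(y-.02)<.011)];A=np.c_[q[:,:2],np.ones(len(q))];print("tilt",np.linalg.lstsq(A,q[:,2],rcond=None)[0])
plan([.5919,.0627,.1],-4)
E
```

```text
time: 16.88
tool_pos: [0.5774, 0.0201, 0.2113]
tcp_rot: [0.024, 0.706, -0.024, 0.707]
force: [-0.8, 0.1, -0.7]
opening: 0.0263
knob 195 [0.5918 0.0628 0.0902] ((591.859619140625, 62.87453842163086), (11.150240898132324, 11.03010082244873), 42.0391731262207)
cell 138 [0.5767 0.034  0.1115] ((576.6350708007812, 33.5351448059082), (2.2656004428863525, 26.17989158630371), 88.2141342163086)
tilt [0. 0. 0.]
world d [  15.    42.6 -109.8] tool d (start axes) [109.8  43.6  12.1] final axes [109.8  43.6  12. ] rotvec [ 0.04 -0.05  0.  ]
```

View pics/w6.png

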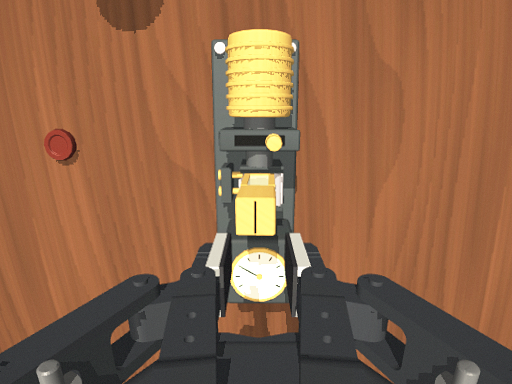

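Run:
```python
from h import *
np.set_printoptions(precision=4,suppress=True)
f=np.load("pics/w6.npz");P=cloud("wrist",f["d"],f["T"])
for r in range(172,240,6):print(r,P[r,250],P[r,262])
q=P[200:232,240:272].reshape(-1,3);A=np.c_[q[:,:2],np.ones(len(q))];print(q[:,2].mean(),np.linalg.lstsq(A,q[:,2],rcond=None)[0])
p=cv2.imread("pics/w6.png");cv2.imwrite("pics/w6z.png",cv2.resize(p[120:250,200:315],None,fx=4.5,fy=4.5,interpolation=cv2.INTER_CUBIC))
p,d=read_camera("side");cv2.imwrite("pics/s6.png",cv2.resize(p[110:260,210:330],None,fx=4,fy=4,interpolation=cv2.INTER_CUBIC))
```

```text
172 [0.5713 0.0357 0.0568] [0.5818 0.0347 0.0554]
178 [0.5713 0.0328 0.0682] [0.5814 0.0321 0.0683]
184 [0.5719 0.033  0.0917] [0.5811 0.0324 0.0922]
190 [0.5726 0.0344 0.1168] [0.5809 0.0339 0.1171]
196 [0.573  0.0347 0.1336] [0.5807 0.034  0.1331]
202 [0.5728 0.0316 0.1371] [0.5804 0.0313 0.1376]
208 [0.5726 0.0279 0.1378] [0.5802 0.0274 0.1379]
214 [0.5723 0.0239 0.1378] [0.5799 0.0233 0.1377]
220 [0.572  0.0199 0.1381] [0.5797 0.0194 0.1381]
226 [0.5717 0.0161 0.1388] [0.5794 0.0151 0.1376]
232 [0.5713 0.0116 0.1379] [0.5791 0.011  0.1378]
238 [ 0.5672 -0.0218  0.068 ] [ 0.5779 -0.0224  0.0683]
0.1384574376791216 [0.1017 0.8706 0.06  ]
```

View pics/w6z.png

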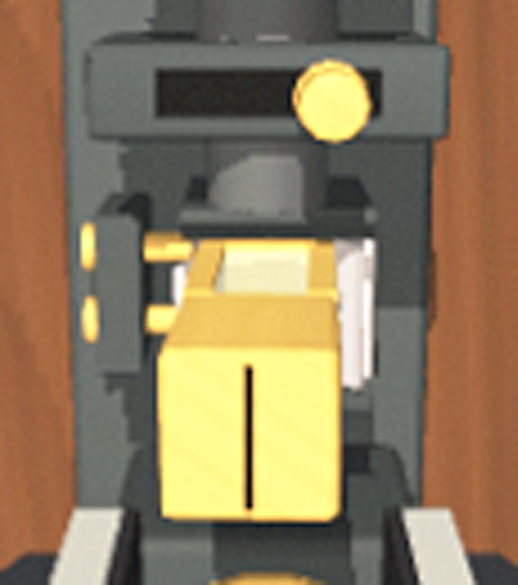

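View pics/s6.png

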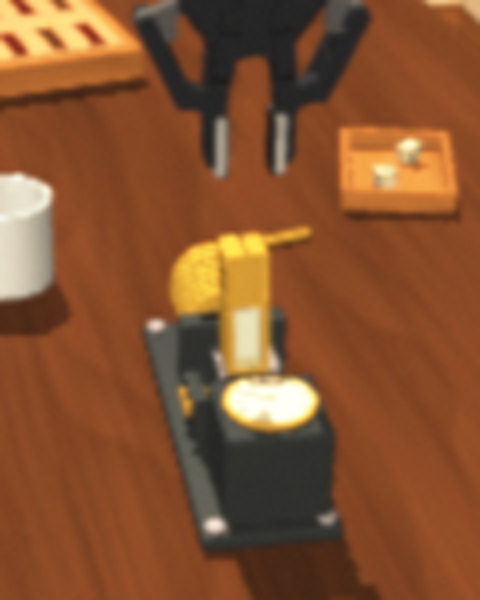

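My mistake: commanding opening 26 during the lift re-gripped the cell and drew it up about 27 mm. It still stands in the well mouth with its foot at about 50 mm. I'll measure it, regrip and press it home again.

Run:
```python
from h import *
np.set_printoptions(precision=2,suppress=True)
f=np.load("pics/w6.npz");T=f["T"];P=cloud("wrist",f["d"],T)*1000
uv=[(200+a/4.5-.4,120+b/4.5-.4) for a,b in [(160,347),(340,347),(341,520),(160,516),(249,366),(249,507)]]
w=at_z("wrist",uv,.1379,T)*1000;print(w,w[:4].mean(0))
v=w[4]-w[5];print("line yaw",np.degrees(np.arctan2(-v[0],v[1])))
q=P[202:231,238:272].reshape(-1,3);q=q[abs(q[:,2]-138)<2.5];A=np.c_[q[:,:2],np.ones(len(q))];print("slopes deg",np.degrees(np.linalg.lstsq(A,q[:,2],rcond=None)[0][:2]))
q=P[178:197,246:266].reshape(-1,3);q=q[(q[:,2]>66)&(q[:,2]<133)];A=np.c_[q[:,0],q[:,2],np.ones(len(q))];print("front face dy/dz deg",np.degrees(np.linalg.lstsq(A,q[:,1],rcond=None)[0][:2]))
plan([w[:4].mean(0)[0]/1000,.0205,.1336],-4)
```

```text
[[563.79  35.99 137.9 ]
 [588.92  34.27 137.9 ]
 [587.68   8.29 137.9 ]
 [561.56  10.71 137.9 ]
 [576.02  32.38 137.9 ]
 [574.52  11.23 137.9 ]] [575.49  22.32 137.9 ]
line yaw -4.061301317766814
slopes deg [ 2.24 -0.27]
front face dy/dz deg [-5.03  1.97]
world d [ -1.2   0.4 -75.4] tool d (start axes) [75.4  0.3 -1.1] final axes [75.4  0.3 -1.2] rotvec [ 0.04 -0.13  0.01]
```

```bash
python3 -m creep '[{"delta_pos":[0,0,0],"delta_rot":[0,0,0]},{"delta_pos":[0,0,0],"delta_rot":[0,0,0]},{"delta_pos":[5,0,0],"delta_rot":[0,0,0]},{"delta_pos":[10,0,0],"delta_rot":[0,0,0]},{"delta_pos":[15,0,0],"delta_rot":[0,0,0]},{"delta_pos":[15,0,0],"delta_rot":[0,0,0]},{"delta_pos":[14,0,0],"delta_rot":[0,0,0]},{"delta_pos":[10,0,0],"delta_rot":[0,0,0]},{"delta_pos":[6,0,0],"delta_rot":[0,0,0]},{"delta_pos":[2,0,0],"delta_rot":[0,0,0]},{"delta_pos":[0,0,0],"delta_rot":[0,0,0]},{"delta_pos":[0,0,0],"delta_rot":[0,0,0]}]' 52
python3 -m creep '[{"delta_pos":[0,0,0],"delta_rot":[0,0,0]},{"delta_pos":[0,0,0],"delta_rot":[0,0,0]},{"delta_pos":[0,0,0],"delta_rot":[0,0,0]},{"delta_pos":[0,0,0],"delta_rot":[0,0,0]},{"delta_pos":[0,0,0],"delta_rot":[0,0,0]},{"delta_pos":[0,0,0],"delta_rot":[0,0,0]}]' 15
python3 - <<'E'
from h import *
s=sense();T=Twc("wrist",s);p,d=read_camera("wrist");np.savez("pics/w7.npz",d=d,T=T);cv2.imwrite("pics/w7.png",p)
cv2.imwrite("pics/w7z.png",cv2.resize(p[150:320,190:330],None,fx=3.5,fy=3.5,interpolation=cv2.INTER_CUBIC))
p,d=read_camera("side");cv2.imwrite("pics/s7.png",cv2.resize(p[110:260,210:330],None,fx=4,fy=4,interpolation=cv2.INTER_CUBIC))
E
```

```text
time: 17.98
tool_pos: [0.5775, 0.0201, 0.1342]
tcp_rot: [0.024, 0.706, -0.024, 0.707]
force: [0.4, -0.4, 0.2]
opening: 0.0522
time: 18.48
tool_pos: [0.5777, 0.02, 0.1343]
tcp_rot: [0.024, 0.706, -0.024, 0.707]
force: [2.4, 0.1, 2.5]
opening: 0.0248
```

View pics/w7z.png

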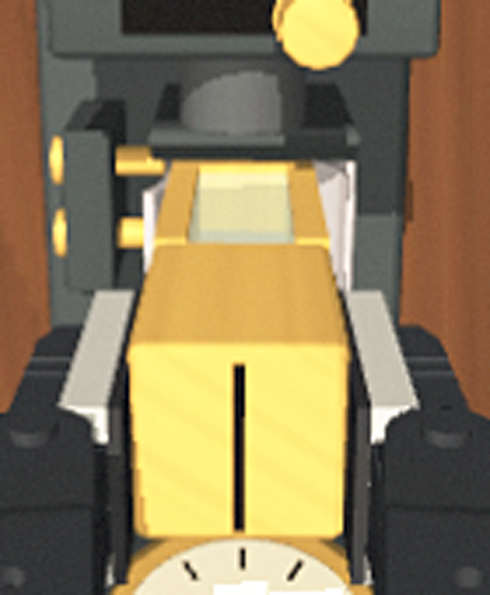

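View pics/s7.png

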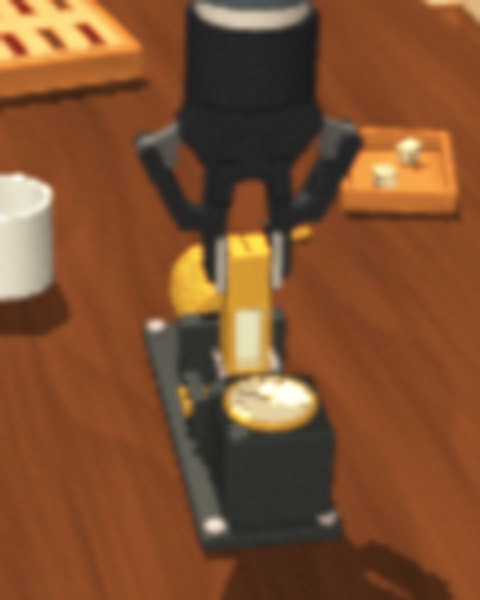

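```bash
cat > t.py <<'E'
import sys
from h import *
np.set_printoptions(precision=2,suppress=True)
f=np.load(sys.argv[1]);d=f["d"];T=f["T"];M=camera_model("wrist")["T_tool_cam"]
P=cloud("wrist",d,M)*1000
m=(P[...,0]>-9)&(P[...,0]<5)&(abs(P[...,1])<13)&(abs(P[...,2])<10);m[:int(sys.argv[2])]=0
q=P[m];print(len(q),"median tool x",np.median(q[:,0]));q=q[abs(q[:,0]-np.median(q[:,0]))<2.5];A=np.c_[q[:,1:],np.ones(len(q))];print("slopes deg y,z",np.degrees(np.linalg.lstsq(A,q[:,0],rcond=None)[0][:2]),len(q))
E
python3 t.py pics/w7.npz 252; python3 t.py pics/w3.npz 255; python3 t.py pics/w4.npz 255
```

```text
2499 median tool x -2.7066084872927054
slopes deg y,z [ 0.32 -0.63] 2499
2568 median tool x -4.869718425806941
slopes deg y,z [-0.21 -0.47] 2568
2559 median tool x -4.896643248652522
slopes deg y,z [-0.35 -0.69] 2559
```

Regripped square, held about 2 mm higher than before, so I expect the seat at TCP z of about 0.1084. Pressing down again.

```bash
python3 -m creep '[{"delta_pos":[1,0,0],"delta_rot":[0,0,0]},{"delta_pos":[1,0,0],"delta_rot":[0,0,0]},{"delta_pos":[1,0,0],"delta_rot":[0,0,0]},{"delta_pos":[0,0,0],"delta_rot":[0,0,0]}]'
```

```text
time: 18.92
tool_pos: [0.5777, 0.02, 0.1308]
tcp_rot: [0.024, 0.706, -0.024, 0.707]
force: [4.1, -0.9, 3.5]
opening: 0.0249
```

```bash
python3 -m creep '[{"delta_pos":[1,0,0],"delta_rot":[0,0,0]},{"delta_pos":[1,0,0],"delta_rot":[0,0,0]},{"delta_pos":[1,0,0],"delta_rot":[0,0,0]},{"delta_pos":[0,0,0],"delta_rot":[0,0,0]}]'
```

```text
time: 19.25
tool_pos: [0.5777, 0.02, 0.1278]
tcp_rot: [0.024, 0.706, -0.024, 0.707]
force: [5.1, -1.6, 2.3]
opening: 0.0252
```

```bash
python3 -m creep '[{"delta_pos":[1,0,0],"delta_rot":[0,0,0]},{"delta_pos":[1,0,0],"delta_rot":[0,0,0]},{"delta_pos":[1,0,0],"delta_rot":[0,0,0]},{"delta_pos":[0,0,0],"delta_rot":[0,0,0]}]'
```

```text
time: 19.58
tool_pos: [0.5775, 0.02, 0.1239]
tcp_rot: [0.024, 0.706, -0.024, 0.707]
force: [6.5, -0.7, 1.2]
opening: 0.0252
```

```bash
python3 -m creep '[{"delta_pos":[1,0,0.4],"delta_rot":[0,0,0]},{"delta_pos":[1,0,0],"delta_rot":[0,0,0]},{"delta_pos":[1,0,0],"delta_rot":[0,0,0]},{"delta_pos":[0,0,0],"delta_rot":[0,0,0]}]'
```

```text
time: 19.92
tool_pos: [0.5777, 0.02, 0.1208]
tcp_rot: [0.024, 0.707, -0.024, 0.707]
force: [5.4, -1.1, 0.9]
opening: 0.0249
```

```bash
python3 -m creep '[{"delta_pos":[1,0,0.2],"delta_rot":[0,0,0]},{"delta_pos":[1,0,0],"delta_rot":[0,0,0]},{"delta_pos":[1,0,0],"delta_rot":[0,0,0]},{"delta_pos":[0,0,0],"delta_rot":[0,0,0]}]'
```

```text
time: 20.25
tool_pos: [0.5778, 0.02, 0.1179]
tcp_rot: [0.024, 0.707, -0.024, 0.707]
force: [6.1, -0.6, 1.7]
opening: 0.025
```

```bash
python3 -m creep '[{"delta_pos":[1,0,0],"delta_rot":[0,0,0]},{"delta_pos":[1,0,0],"delta_rot":[0,0,0]},{"delta_pos":[1,0,0],"delta_rot":[0,0,0]},{"delta_pos":[0,0,0],"delta_rot":[0,0,0]}]'
```

```text
time: 20.58
tool_pos: [0.5778, 0.02, 0.115]
tcp_rot: [0.024, 0.707, -0.024, 0.707]
force: [5.6, -0.6, 0.3]
opening: 0.0253
```

```bash
python3 -m creep '[{"delta_pos":[1,0,0],"delta_rot":[0,0,0]},{"delta_pos":[1,0,0],"delta_rot":[0,0,0]},{"delta_pos":[1,0,0],"delta_rot":[0,0,0]},{"delta_pos":[0,0,0],"delta_rot":[0,0,0]}]'
```

```text
time: 20.92
tool_pos: [0.5778, 0.02, 0.112]
tcp_rot: [0.024, 0.707, -0.024, 0.707]
force: [5.5, -0.0, 0.6]
opening: 0.0251
```

```bash
python3 -m creep '[{"delta_pos":[1,0,0],"delta_rot":[0,0,0]},{"delta_pos":[1,0,0],"delta_rot":[0,0,0]},{"delta_pos":[0,0,0],"delta_rot":[0,0,0]}]'
```

```text
time: 21.17
tool_pos: [0.5778, 0.02, 0.11]
tcp_rot: [0.024, 0.707, -0.024, 0.707]
force: [6.3, -0.5, 0.7]
opening: 0.0254
```

```bash
python3 -m creep '[{"delta_pos":[0.6,0,0],"delta_rot":[0,0,0]},{"delta_pos":[0,0,0],"delta_rot":[0,0,0]}]'
```

```text
time: 21.33
tool_pos: [0.5778, 0.02, 0.1095]
tcp_rot: [0.024, 0.707, -0.024, 0.707]
force: [6.1, -0.9, 1.0]
opening: 0.0254
```

```bash
python3 -m creep '[{"delta_pos":[0.6,0,0],"delta_rot":[0,0,0]},{"delta_pos":[0,0,0],"delta_rot":[0,0,0]}]'
```

```text
time: 21.5
tool_pos: [0.5778, 0.02, 0.109]
tcp_rot: [0.024, 0.707, -0.024, 0.707]
force: [5.8, 0.3, 1.2]
opening: 0.0248
```

```bash
python3 -m creep '[{"delta_pos":[0.6,0,0],"delta_rot":[0,0,0]},{"delta_pos":[0,0,0],"delta_rot":[0,0,0]}]'
```

```text
time: 21.67
tool_pos: [0.5778, 0.02, 0.1085]
tcp_rot: [0.024, 0.707, -0.024, 0.707]
force: [5.4, -0.4, 2.4]
opening: 0.0245
```

```bash
python3 -m creep '[{"delta_pos":[0.6,0,0],"delta_rot":[0,0,0]},{"delta_pos":[0,0,0],"delta_rot":[0,0,0]}]'
```

```text
time: 21.83
tool_pos: [0.5779, 0.02, 0.1085]
tcp_rot: [0.024, 0.707, -0.024, 0.707]
force: [4.4, -0.8, 5.2]
opening: 0.0249
```

Contact again at 0.1085, as predicted. Press to confirm.

```bash
python3 -m creep '[{"delta_pos":[0.8,0,0],"delta_rot":[0,0,0]},{"delta_pos":[0.4,0,0],"delta_rot":[0,0,0]},{"delta_pos":[0,0,0],"delta_rot":[0,0,0]}]'
```

```text
time: 22.08
tool_pos: [0.5779, 0.02, 0.1084]
tcp_rot: [0.024, 0.706, -0.024, 0.707]
force: [2.4, -1.8, 9.3]
opening: 0.0248
```

```bash
python3 -m creep '[{"delta_pos":[0.8,0,0],"delta_rot":[0,0,0]},{"delta_pos":[0.3,0,0],"delta_rot":[0,0,0]},{"delta_pos":[0,0,0],"delta_rot":[0,0,0]}]'
```

```text
time: 22.33
tool_pos: [0.5779, 0.02, 0.1084]
tcp_rot: [0.024, 0.706, -0.024, 0.707]
force: [-0.1, -0.2, 13.5]
opening: 0.0249
```

```bash
python3 -m creep '[{"delta_pos":[-1,0,0],"delta_rot":[0,0,0]},{"delta_pos":[0,0,0],"delta_rot":[0,0,0]}]'
python3 -m creep '[{"delta_pos":[0,0,0],"delta_rot":[0,0,0]},{"delta_pos":[0,0,0],"delta_rot":[0,0,0]},{"delta_pos":[0,0,0],"delta_rot":[0,0,0]},{"delta_pos":[0,0,0],"delta_rot":[0,0,0]},{"delta_pos":[0,0,0],"delta_rot":[0,0,0]}]' 50
python3 -m creep '[{"delta_pos":[-3,0,0],"delta_rot":[0,0,0]},{"delta_pos":[-6,0,0],"delta_rot":[0,0,0]},{"delta_pos":[-12,0,0],"delta_rot":[0,0,0]},{"delta_pos":[-16,0,0],"delta_rot":[0,0,0]},{"delta_pos":[-20,0,0],"delta_rot":[0,0,0]},{"delta_pos":[-20,0,0],"delta_rot":[0,0,0]},{"delta_pos":[-20,0,0],"delta_rot":[0,0,0]},{"delta_pos":[-10,0,0],"delta_rot":[0,0,0]},{"delta_pos":[0,0,0],"delta_rot":[0,0,0]},{"delta_pos":[0,0,0],"delta_rot":[0,0,0]}]'
python3 - <<'E'
from h import *
np.set_printoptions(precision=4,suppress=True)
s=sense();T=Twc("wrist",s);p,d=read_camera("wrist");np.savez("pics/w8.npz",d=d,T=T);cv2.imwrite("pics/w8.png",p)
P=cloud("wrist",d,T)
Q=P.reshape(-1,3);x,y,z=Q.T
for n,m in dict(knob=(z>.086)&(z<.094)&(y>.05)&(y<.08)&(abs(x-.59)<.02),cell=(z>.106)&(z<.117)&(abs(x-.578)<.03)&(abs(y-.02)<.03)).items():
    q=Q[m];print(n,len(q),q.mean(0),cv2.minAreaRect((q[:,:2]*1000).astype(np.float32)))
q=Q[(z>.107)&(z<.115)&(abs(x-.578)<.010)&(abs(y-.02)<.010)];A=np.c_[q[:,:2],np.ones(len(q))];print("tilt deg",len(q),q[:,2].mean(),np.degrees(np.linalg.lstsq(A,q[:,2],rcond=None)[0][:2]))
cv2.imwrite("pics/w8z.png",cv2.resize(p[120:250,200:315],None,fx=4.5,fy=4.5,interpolation=cv2.INTER_CUBIC))
plan([.5919,.0627,.1],-4)
E
```

```text
time: 22.5
tool_pos: [0.5779, 0.02, 0.1084]
tcp_rot: [0.024, 0.706, -0.024, 0.707]
force: [2.3, -0.0, 9.7]
opening: 0.0247
time: 22.92
tool_pos: [0.5771, 0.0201, 0.1057]
tcp_rot: [0.024, 0.708, -0.024, 0.706]
force: [0.1, -0.1, 0.5]
opening: 0.0502
time: 23.75
tool_pos: [0.578, 0.02, 0.2145]
tcp_rot: [0.024, 0.706, -0.024, 0.707]
force: [-1.2, -1.0, -0.4]
opening: 0.05
knob 192 [0.5918 0.0628 0.0902] ((591.88134765625, 62.51708984375), (11.313377380371094, 11.445175170898438), 40.8680305480957)
cell 1214 [0.578  0.022  0.1111] ((578.1318359375, 21.27794075012207), (26.021085739135742, 25.741247177124023), 85.67744445800781)
tilt deg 707 0.11129630940556076 [ 0.2591 -0.5441]
world d [  14.3   42.7 -113.1] tool d (start axes) [113.1  43.6  11.4] final axes [113.1  43.6  11.3] rotvec [ 0.04 -0.04  0.  ]
```

View pics/w8z.png

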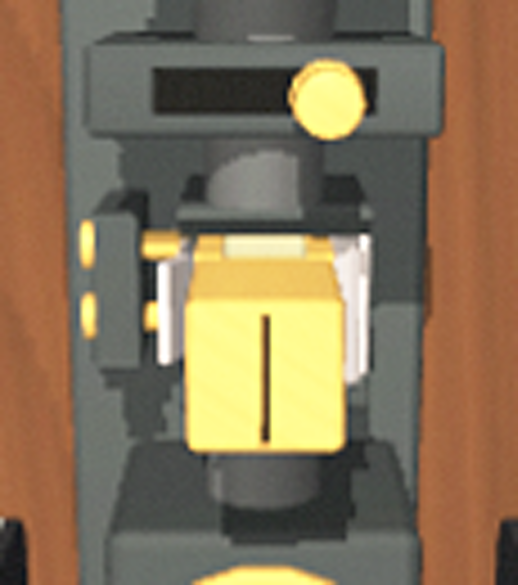

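The cell is home: top at 111 mm, upright, the sight line along the gauge, glass faces toward lamp and meter. Next the knob: straddle it with a 30 mm opening.

```bash
python3 -m creep '[{"delta_pos":[0,10,3],"delta_rot":[0,0,0]},{"delta_pos":[0,14,4],"delta_rot":[0,0,0]},{"delta_pos":[0,12,3],"delta_rot":[0,0,0]},{"delta_pos":[0,7,1.3],"delta_rot":[0,0,0]},{"delta_pos":[10,0,0],"delta_rot":[0,0,0]},{"delta_pos":[15,0,0],"delta_rot":[0,0,0]},{"delta_pos":[20,0,0],"delta_rot":[0,0,0]},{"delta_pos":[20,0,0],"delta_rot":[0,0,0]},{"delta_pos":[15,0,0],"delta_rot":[0,0,0]},{"delta_pos":[10,0,0],"delta_rot":[0,0,0]},{"delta_pos":[0,0,0],"delta_rot":[0,0,0]},{"delta_pos":[0,0,0],"delta_rot":[0,0,0]}]' 30
python3 - <<'E'
from h import *
plan([.5919,.0627,.1],-4)
p,d=read_camera("wrist");cv2.imwrite("pics/w9.png",p)
p,d=read_camera("side");cv2.imwrite("pics/s9.png",cv2.resize(p[110:260,210:330],None,fx=4,fy=4,interpolation=cv2.INTER_CUBIC))
E
```

```text
time: 24.8
tool_pos: [0.5917, 0.0622, 0.1232]
tcp_rot: [0.024, 0.707, -0.024, 0.706]
force: [0.3, -0.3, 0.7]
opening: 0.0297
world d [  0.2   0.5 -23.2] tool d (start axes) [23.2  0.5  0.2] final axes [23.2  0.5  0.2] rotvec [ 0.05 -0.07  0.01]
```

View pics/w9.png

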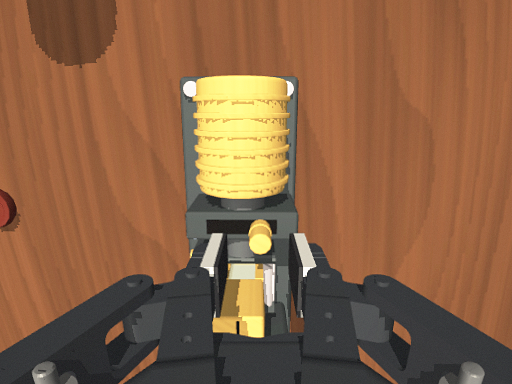

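View pics/s9.png

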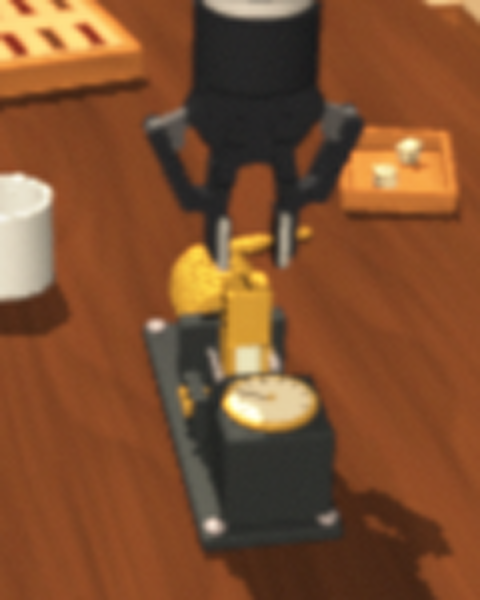

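```bash
python3 -m creep '[{"delta_pos":[6,0.5,0],"delta_rot":[0,0,0]},{"delta_pos":[8,0,0],"delta_rot":[0,0,0]},{"delta_pos":[6,0,0],"delta_rot":[0,0,0]},{"delta_pos":[3,0,0],"delta_rot":[0,0,0]},{"delta_pos":[0,0,0],"delta_rot":[0,0,0]}]'
python3 -m creep '[{"delta_pos":[0,0,-3],"delta_rot":[0,0,0]},{"delta_pos":[0,0,-2],"delta_rot":[0,0,0]},{"delta_pos":[0,0,-2],"delta_rot":[0,0,0]},{"delta_pos":[0,0,-2],"delta_rot":[0,0,0]},{"delta_pos":[0,0,-2],"delta_rot":[0,0,0]},{"delta_pos":[0,0,-2],"delta_rot":[0,0,0]},{"delta_pos":[0,0,-2],"delta_rot":[0,0,0]},{"delta_pos":[0,0,0],"delta_rot":[0,0,0]}]'
```

```text
time: 25.32
tool_pos: [0.5913, 0.0626, 0.0991]
tcp_rot: [0.024, 0.708, -0.025, 0.706]
force: [1.0, 0.2, -0.6]
opening: 0.0301
time: 25.98
tool_pos: [0.577, 0.0637, 0.1012]
tcp_rot: [0.024, 0.706, -0.024, 0.707]
force: [1.6, -0.1, 1.2]
opening: 0.0298
```

```bash
python3 -m creep '[{"delta_pos":[0,0,-2],"delta_rot":[0,0,0]},{"delta_pos":[0,0,-2],"delta_rot":[0,0,0]},{"delta_pos":[0,0,-2],"delta_rot":[0,0,0]},{"delta_pos":[0,0,-2],"delta_rot":[0,0,0]},{"delta_pos":[0,0,-2],"delta_rot":[0,0,0]},{"delta_pos":[0,0,0],"delta_rot":[0,0,0]}]'
```

```text
time: 26.48
tool_pos: [0.5668, 0.0644, 0.101]
tcp_rot: [0.024, 0.707, -0.024, 0.707]
force: [1.2, 0.2, 0.9]
opening: 0.0298
```

```bash
python3 -m creep '[{"delta_pos":[0,0,-2],"delta_rot":[0,0,0]},{"delta_pos":[0,0,-2],"delta_rot":[0,0,0]},{"delta_pos":[0,0,-1],"delta_rot":[0,0,0]},{"delta_pos":[0,0,0],"delta_rot":[0,0,0]}]'
```

```text
time: 26.82
tool_pos: [0.5618, 0.0647, 0.1008]
tcp_rot: [0.024, 0.707, -0.024, 0.707]
force: [1.3, -0.3, 1.1]
opening: 0.0297
```

```bash
python3 -m creep '[{"delta_pos":[0,0,-1],"delta_rot":[0,0,0]},{"delta_pos":[0,0,-1],"delta_rot":[0,0,0]},{"delta_pos":[0,0,0],"delta_rot":[0,0,0]}]'
```

```text
time: 27.07
tool_pos: [0.5613, 0.0647, 0.1008]
tcp_rot: [0.024, 0.706, -0.024, 0.708]
force: [8.0, 0.4, -0.8]
opening: 0.0303
```

```bash
python3 -m creep '[{"delta_pos":[0,0,-1],"delta_rot":[0,0,0]},{"delta_pos":[0,0,0],"delta_rot":[0,0,0]}]'
```

```text
time: 27.23
tool_pos: [0.5611, 0.0648, 0.1009]
tcp_rot: [0.025, 0.705, -0.024, 0.709]
force: [12.5, 0.3, -2.7]
opening: 0.03
```

```bash
python3 -m creep '[{"delta_pos":[0,0,-1],"delta_rot":[0,0,0]},{"delta_pos":[0,0,0],"delta_rot":[0,0,0]}]'
```

```text
time: 27.4
tool_pos: [0.5609, 0.0647, 0.1009]
tcp_rot: [0.025, 0.704, -0.025, 0.709]
force: [15.5, -0.2, -3.7]
opening: 0.0299
```

Firm stop reached (force up to 15 N, no further motion). I'll back off, rise and check.

```bash
python3 -m creep '[{"delta_pos":[0,0,3],"delta_rot":[0,0,0]},{"delta_pos":[0,0,5],"delta_rot":[0,0,0]},{"delta_pos":[0,0,4],"delta_rot":[0,0,0]},{"delta_pos":[0,0,0],"delta_rot":[0,0,0]},{"delta_pos":[-5,0,0],"delta_rot":[0,0,0]},{"delta_pos":[-12,0,0],"delta_rot":[0,0,0]},{"delta_pos":[-20,0,0],"delta_rot":[0,0,0]},{"delta_pos":[-20,0,0],"delta_rot":[0,0,0]},{"delta_pos":[-20,0,0],"delta_rot":[0,0,0]},{"delta_pos":[-20,0,0],"delta_rot":[0,0,0]},{"delta_pos":[-20,0,0],"delta_rot":[0,0,0]},{"delta_pos":[-10,-15,0],"delta_rot":[0,0,0]},{"delta_pos":[0,-25,2],"delta_rot":[0,0,0]},{"delta_pos":[0,-30,3],"delta_rot":[0,0,0]},{"delta_pos":[0,-25,3],"delta_rot":[0,0,0]},{"delta_pos":[0,-10,2],"delta_rot":[0,0,0]},{"delta_pos":[0,0,0],"delta_rot":[0,0,0]},{"delta_pos":[0,0,0],"delta_rot":[0,0,0]}]'
python3 - <<'E'
from h import *
np.set_printoptions(precision=4,suppress=True)
s=sense();T=Twc("wrist",s);p,d=read_camera("wrist");cv2.imwrite("pics/w10.png",p)
Q=cloud("wrist",d,T).reshape(-1,3);x,y,z=Q.T
for n,m in dict(knob=(z>.086)&(z<.094)&(y>.05)&(y<.08)&(abs(x-.58)<.03),cell=(z>.106)&(z<.117)&(abs(x-.578)<.03)&(abs(y-.02)<.03)).items():
    q=Q[m];print(n,len(q),q.mean(0),cv2.minAreaRect((q[:,:2]*1000).astype(np.float32)))
q=Q[(z>.107)&(z<.115)&(abs(x-.578)<.010)&(abs(y-.02)<.010)];A=np.c_[q[:,:2],np.ones(len(q))];print("tilt deg",len(q),q[:,2].mean(),np.degrees(np.linalg.lstsq(A,q[:,2],rcond=None)[0][:2]))
p,d=read_camera("top");cv2.imwrite("pics/t10.png",p)
E
```

```text
time: 28.9
tool_pos: [0.5728, -0.041, 0.2284]
tcp_rot: [0.025, 0.707, -0.024, 0.707]
force: [-0.0, 1.0, -1.2]
opening: 0.03
knob 180 [0.5702 0.064  0.0901] ((570.1038818359375, 64.07299041748047), (10.438775062561035, 10.410308837890625), 42.8075065612793)
cell 1280 [0.5779 0.0215 0.1111] ((577.8008422851562, 21.359432220458984), (25.231740951538086, 25.89081382751465), 86.27360534667969)
tilt deg 769 0.11120911818141983 [-0.3304 -0.713 ]
```

View pics/w10.png

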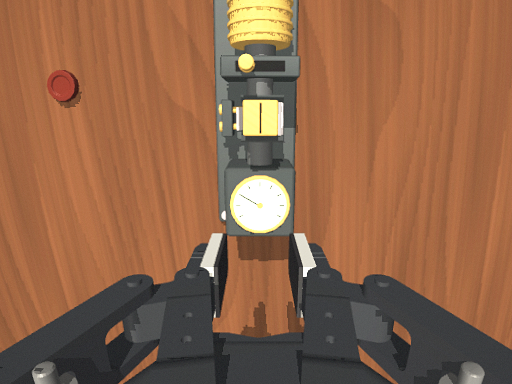

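View pics/t10.png

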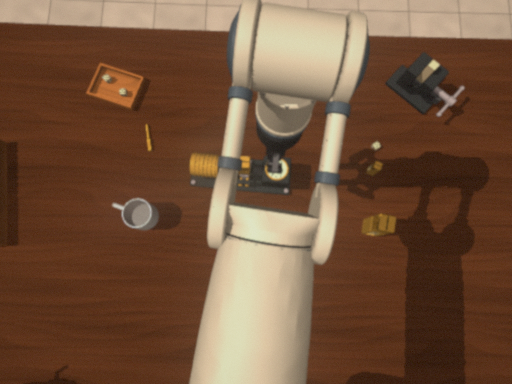

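Knob at (246,62): moved 21.7 mm to the stop. Cell top at (261,118): 111 mm high, upright. The bystanders have not moved.

```bash
python3 -c "
from workcell import *
print(job_done())"
```

```text
the job is handed in; nothing more can be done
None
```

The sample cell is seated in the well with its glass faces towards the lamp and the meter, and the shutter is open. I handed the job in at about 29 s.

**One mistake:** the cell went home twice. After the first release I set the fingers to 26 mm as the arm lifted. They caught the cell again and drew it up about 27 mm, leaving it leaning about 2° in the well mouth. I regripped it, pressed it home again at the same seat height, and opened the fingers wide before lifting. Only then did I move the shutter.

**Seating:** the cell stopped dead with its foot about 23 mm above the bench, matching the seat height in the depth picture. The highest push was about 19 N the first time and 16 N the second, spring drag included.

**Shutter:** I pushed the knob along its slot to a firm stop, reaching about 15 N against it. Its measured travel was 21.7 mm against the nominal 22.

**Last checks:**
- **Cell:** its top was 111 mm high, upright within about 0.7°, with its sight line along the light path. It was on the well's axis in x. Along the light path the camera put it 1.5 to 2 mm off; I put that down to camera bias, since the walls leave only 1.5 mm each side.
- **Bystanders:** the cup, die and drill bit looked unmoved in the last overhead picture. The checker was hidden by the arm there, but the wrist camera showed it lying undisturbed.
- **Gripper:** it was clear of everything.

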